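# Inspect three-port valve bodies and case them

### The arm

A 6-joint arm with a two-finger parallel gripper is mounted at the origin on the work surface. World frame = base frame: x ahead of the robot, y to its left, z up, the work surface at z = 0. Lengths are in mm, angles in rad, forces in N, time in s.
With the tool pointing down it reaches from about 350 to 975 mm from the base axis. Payload 7.1 kg.
Tool frame: the origin (TCP) lies midway between the tips of the shut fingers; the grasp point (between the pads) lies 19 mm behind it; z points along the fingers, y is the line along which they close (so a half turn about z gives the same grasp; the last joint's range is limited). The gripper opens to 88 mm and grips with 3 to 60 N. Pads are 20 mm wide; open, the fingers measure 115 mm over their backs; the gripper's body (75 mm by 178 mm) begins 61 mm behind the grasp point.
Start: joints at [1.258, 0.423, 1.63, -0, 1.089, -0.019], TCP at [180.963, 598.212, 222.675] pointing down, gripper open.
Joint ranges: [-3, 3], [-0.9, 2.11], [0.09, 2.58], [-1.31, 4.45], [0.11, 2.69], [-2.54, 2.54]. Speed limits (rad/s): [2.39, 2.39, 3.01, 3.14, 3.14, 3.14].

### API

Orientations are given as a rotation vector (axis times angle).
In Python, from workcell import ctrl gives the robot as it stands. The module is installed in compiled form; this text tells all that it offers.
- The arm moves only by the tool apply_moves, never from a script. Its argument "targets" is a list of rows, each a list of 3 entries, a list of its own where there are three numbers: the opening, from -1 (shut) to 1 (fully open), then the shift along the tool's x, y, z normalised to -1 to 1, where 1 is 5 cm, then the turn, a rotation vector about the tool's x, y, z normalised to -1 to 1, where 1 is 90 degrees. In form: [[jaw, [x, y, z], [wx, wy, wz]], ...]. A call has 1 to 8 rows; each row shifts and turns the commanded pose from where the row before left it, along the tool's axes as they then stand; what a row does not reach is not made up. A row lasts 1/8 s, in which the tool goes at most 62.5 mm and 10.7 degrees, less where a joint would pass 70% of its speed; a pose out of reach is approached as far as the arm can. A call with a number of a shift or a turn outside -1 to 1 is refused whole. A call with a gripper value outside its range is refused whole. The fingers move at their own pace and stop on an object; the grip force is fixed at half the most. Time passes only in rows, so rows that do not move let the fingers close. It gives the time, the measured TCP pose, the force, the opening and the grip force at its end, in the units of the state.
- ctrl.get_obs(): the state, without advancing time (a new reading comes with each control period).
- ctrl.get_image(name): name is "scene" or "top" or "wrist"; returns a dict with "pixels" (480x640x3 uint8, blue, green, red), "camera_matrix" (3x3 intrinsics, pixels), "k1" (the pictures are not rectified: a ray, as slopes to the right and down, at radius r is drawn at 1 + k1 r^2 times it, then the intrinsics apply), "view" (4x4, takes a point from world to camera coordinates); the wrist camera has in their place "hand_eye" (4x4, takes a point from camera to tool coordinates, whose origin is the TCP and whose axes are the flange's). Camera axes: x right, y down, z forward; pixel columns grow to the right and rows downward; lengths in mm; the calibration is good to about 2 mm. A picture is of the moment at which its call begins: read the wrist's pose just before it. There is no depth.
- ctrl.close_job(): hands the job in; it is judged then, once.
Trained networks look in the newest picture that a camera, given by its name, has taken for a name from the list of things; names that differ only in an ending like _2 or _b are one class to them, and where a whole thing is asked for, a point or a joint stands for the part that bears it (a point fixed in the world has none). Each returns a list of dicts, best first, with "score" (0 to 1); they miss things now and then, are a little off and sometimes report something else, mostly with a low value. They report only what shows in the picture. A call takes as long as a camera call. They do not tell look-alikes from the thing itself.
- ctrl.masks_of(label, camera): "region" (480x640 bool, what is visible of it) and "bbox" ([left, top, right, bottom] in pixels, round what is visible of it).
- ctrl.pinpoint(label, camera): "xy" ([column, row] in pixels: a listed point, or the origin of a listed thing).
The state is a dict: "t": time; "qpos": joint angles; "qvel": joint speeds; "joint_torque": joint torques, N m; "ee_pos": TCP position; "orientation": TCP orientation; "ft_force": force on the tool from outside, world axes, zero at the start; "moment": the same for the moment, N m; "width": finger opening in mm; "grasp_force": force on a finger pad.
Only numpy, scipy, OpenCV 4.12 (cv2) and the standard library are available. Lean on these libraries where they do the work, as an engineer would, in place of code of your own. Each camera call takes 0.05 s, during which the arm holds its last target. There are 200 camera calls.

### The job

Show every valve body standing on the bench to the inspection camera, from the largest to the smallest: lift it and hold each of its three ports in turn still for about a second, squarely facing the lens, centred on it and 2 to 5 cm away - first the square flange, then the two round ports, going round the body anticlockwise as seen from above. After its three ports are shown, set the body down gently, standing upright, in the grey case, and when all the bodies are in, shut the lid fully. Do not bump the camera, and leave the other things on the bench where they are.

Things in the scene. Friction and masses are not known exactly. Their poses are not given: they have to be found in the camera images.
- large: large valve body, aluminium, upright: round core 66 mm tall on a foot 80 mm across; three level ports 120 degrees apart, ending 45 mm from the centre: one with a square flange (48 mm), two plain round (32 mm across); on top a round steel neck to hold it by, 28 mm across, 44 mm tall (110 mm overall). Origin: centre of underside; z up; x out through the square flange
- large_port1 (a point): centre of the outer face of the large body's square-flanged port, 33 mm above its underside; x points straight out of the port
- large_port2 (a point): centre of the outer face of the large body's round port next to it anticlockwise seen from above, 33 mm above its underside; x points straight out of the port
- large_port3 (a point): centre of the outer face of the large body's last round port (anticlockwise again), 33 mm above its underside; x points straight out of the port
- medium: medium valve body, aluminium, upright: round core 54 mm tall on a foot 68 mm across; three level ports 120 degrees apart, ending 39 mm from the centre: one with a square flange (40 mm), two plain round (28 mm across); on top a round steel neck to hold it by, 28 mm across, 44 mm tall (98 mm overall). Origin: centre of underside; z up; x out through the square flange
- medium_port1 (a point): centre of the outer face of the medium body's square-flanged port, 27 mm above its underside; x points straight out of the port
- medium_port2 (a point): centre of the outer face of the medium body's round port next to it anticlockwise seen from above, 27 mm above its underside; x points straight out of the port
- medium_port3 (a point): centre of the outer face of the medium body's last round port (anticlockwise again), 27 mm above its underside; x points straight out of the port
- small: small valve body, aluminium, upright: round core 42 mm tall on a foot 56 mm across; three level ports 120 degrees apart, ending 33 mm from the centre: one with a square flange (32 mm), two plain round (24 mm across); on top a round steel neck to hold it by, 28 mm across, 44 mm tall (86 mm overall). Origin: centre of underside; z up; x out through the square flange
- small_port1 (a point): centre of the outer face of the small body's square-flanged port, 21 mm above its underside; x points straight out of the port
- small_port2 (a point): centre of the outer face of the small body's round port next to it anticlockwise seen from above, 21 mm above its underside; x points straight out of the port
- small_port3 (a point): centre of the outer face of the small body's last round port (anticlockwise again), 21 mm above its underside; x points straight out of the port
- scope: inspection camera, fixed to the bench: foot 120 x 110 mm, post, black head 80 x 56 x 54 mm with its centre 190 mm up and a 42 mm round lens barrel. Origin: on the bench below the head; it looks along its -x
- lens (a point): middle of the camera's lens, 190 mm above the bench; axes as the camera's, so -x points straight out of the lens
- case: open grey storage case fixed to the bench, outside 180 (x) x 300 (y) x 120 mm high, walls and floor 5 mm (inside 170 x 290 mm, floor 5 mm above the bench). Origin: centre of the underside
- lid (a joint): hinge of the case's lid in rad: 0 shut, about 1.6 standing upright; the lid is stiff and stays where it is left. The lid is a plate 180 x 300 x 6 mm hinged along the case's +x rim at 120 mm height; shut it covers the case, with a small knob on its outer face, 35 mm proud, 30 mm from the free edge, in the middle
- lid_hinge (a point): middle of the lid's hinge line (the line runs along the case's y)
- spanner: open spanner 160 mm lying flat; not part of the job, leave it where it is
- screwdriver: screwdriver 170 mm lying flat; not part of the job, leave it where it is
- hammer: hammer 260 mm lying flat; not part of the job, leave it where it is
- jar: small glass jar 64 mm across, 75 mm tall; not part of the job, leave it where it is
- spray: spray can 60 mm across, 170 mm tall; not part of the job, leave it where it is
- oil: oil bottle 72 mm across, 200 mm tall; not part of the job, leave it where it is
- carton: open white carton of bolts 130 x 200 x 70 mm; not part of the job, leave it where it is
Mind the look-alikes: they are no part of the job. What is shaped like the scope but pink or red is not meant.

How it is judged (in metres and radians):
On the way, in this order (a step that is already met when the one before it is completed fails the run):
1. the large body's square flange held before the lens (x of large_port1 in the frame of lens between -0.062 and -0.008 m and y of large_port1 in the frame of lens between -0.02 and 0.02 m and z of large_port1 in the frame of lens between -0.02 and 0.02 m and angle between the x axis of large_port1 and the x axis of lens, either way round below 0.26 rad), for 0.5 s.
2. the large body's next round port held before the lens (x of large_port2 in the frame of lens between -0.062 and -0.008 m and y of large_port2 in the frame of lens between -0.02 and 0.02 m and z of large_port2 in the frame of lens between -0.02 and 0.02 m and angle between the x axis of large_port2 and the x axis of lens, either way round below 0.26 rad), for 0.5 s.
3. the large body's last round port held before the lens (x of large_port3 in the frame of lens between -0.062 and -0.008 m and y of large_port3 in the frame of lens between -0.02 and 0.02 m and z of large_port3 in the frame of lens between -0.02 and 0.02 m and angle between the x axis of large_port3 and the x axis of lens, either way round below 0.26 rad), for 0.5 s.
4. the medium body's square flange held before the lens, the large one already standing in the case (x of medium_port1 in the frame of lens between -0.062 and -0.008 m and y of medium_port1 in the frame of lens between -0.02 and 0.02 m and z of medium_port1 in the frame of lens between -0.02 and 0.02 m and angle between the x axis of medium_port1 and the x axis of lens, either way round below 0.26 rad and x of large in the frame of case between -0.085 and 0.085 m and y of large in the frame of case between -0.145 and 0.145 m and z of large in the frame of case below 0.017 m), for 0.5 s.
5. the medium body's next round port held before the lens (x of medium_port2 in the frame of lens between -0.062 and -0.008 m and y of medium_port2 in the frame of lens between -0.02 and 0.02 m and z of medium_port2 in the frame of lens between -0.02 and 0.02 m and angle between the x axis of medium_port2 and the x axis of lens, either way round below 0.26 rad), for 0.5 s.
6. the medium body's last round port held before the lens (x of medium_port3 in the frame of lens between -0.062 and -0.008 m and y of medium_port3 in the frame of lens between -0.02 and 0.02 m and z of medium_port3 in the frame of lens between -0.02 and 0.02 m and angle between the x axis of medium_port3 and the x axis of lens, either way round below 0.26 rad), for 0.5 s.
7. the small body's square flange held before the lens, the larger ones already standing in the case (x of small_port1 in the frame of lens between -0.062 and -0.008 m and y of small_port1 in the frame of lens between -0.02 and 0.02 m and z of small_port1 in the frame of lens between -0.02 and 0.02 m and angle between the x axis of small_port1 and the x axis of lens, either way round below 0.26 rad and x of large in the frame of case between -0.085 and 0.085 m and y of large in the frame of case between -0.145 and 0.145 m and z of each of large, medium in the frame of case below 0.017 m and x of medium in the frame of case between -0.085 and 0.085 m and y of medium in the frame of case between -0.145 and 0.145 m), for 0.5 s.
8. the small body's next round port held before the lens (x of small_port2 in the frame of lens between -0.062 and -0.008 m and y of small_port2 in the frame of lens between -0.02 and 0.02 m and z of small_port2 in the frame of lens between -0.02 and 0.02 m and angle between the x axis of small_port2 and the x axis of lens, either way round below 0.26 rad), for 0.5 s.
9. the small body's last round port held before the lens (x of small_port3 in the frame of lens between -0.062 and -0.008 m and y of small_port3 in the frame of lens between -0.02 and 0.02 m and z of small_port3 in the frame of lens between -0.02 and 0.02 m and angle between the x axis of small_port3 and the x axis of lens, either way round below 0.26 rad), for 0.5 s.
At the end, for the whole second after the job is handed in: Every valve body present stands upright (within 7 degrees), at rest on the floor of the case, and the lid is shut to within 0.05 rad (x of large in the frame of case between -0.085 and 0.085 m and y of large in the frame of case between -0.145 and 0.145 m and z of large in the frame of case between -0.007 and 0.017 m and angle between each of large, medium, small's own z axis and vertical below 0.12 rad and linear speed of each of large, medium, small below 0.02 m/s and x of medium in the frame of case between -0.085 and 0.085 m and y of medium in the frame of case between -0.145 and 0.145 m and z of medium in the frame of case between -0.007 and 0.017 m and x of small in the frame of case between -0.085 and 0.085 m and y of small in the frame of case between -0.145 and 0.145 m and z of small in the frame of case between -0.007 and 0.017 m and value of joint lid below 0.05 rad); the robot touches nothing.
It fails at once if one of the other things on the bench is moved by more than 5 cm (distance of any of spanner, screwdriver, hammer, jar, spray, oil, carton from where it was at the start of the episode above 0.05 m).
It fails at once if the inspection camera is struck or pushed (contact force between anything else and scope above 6 N).
It fails at once if a valve body is let go inside the case while still more than 25 mm above its floor (dropped) ((x of large in the frame of case between -0.085 and 0.085 m and y of large in the frame of case between -0.145 and 0.145 m and z of large in the frame of case between 0.03 and 0.11 m and contact force between the fingers and large below 0.3 N) or (x of medium in the frame of case between -0.085 and 0.085 m and y of medium in the frame of case between -0.145 and 0.145 m and z of medium in the frame of case between 0.03 and 0.11 m and contact force between the fingers and medium below 0.3 N) or (x of small in the frame of case between -0.085 and 0.085 m and y of small in the frame of case between -0.145 and 0.145 m and z of small in the frame of case between 0.03 and 0.11 m and contact force between the fingers and small below 0.3 N)).
Of large, medium, small only 2 to 3 are there at a start; the rules pass over those that are not, and their reading is None.
At some moment in a run one of large, medium, small may be knocked a few centimetres aside while the robot is not near it.
It also fails if it takes over 210 s, if anything falls off the work surface, if the arm or the gripper's body presses on something with over 40 N, if the wrist force passes 120 N, or if a joint passes its speed limit or range.

## Working session

There is one attempt and no reset: what is moved stays moved. The work goes in short steps, Python scripts to look and compute and a tool call to move; the robot and the scene stay as the last step left them, time stands still between calls to the robot, and variables do not carry over. Pictures are saved under pics/ and viewed, at most 14 in all, crops included, and the job is handed in when it is done.

Besides the shell and the picture viewer there is one more tool, called as name([rows], argument=value, ...), one row to a line, values as JSON. apply_moves: Moves the arm, as the interface text tells. Scaled input: -1 to 1 covers 5 cm each way for a shift and 90 degrees each way for a turn. Its arguments: {"type":"object","properties":{"targets":{"type":"array"}},"required":["targets"]}

```bash
mkdir -p pics; cat > h.py <<'E'
import numpy as np, cv2
from workcell import ctrl
from scipy.spatial.transform import Rotation as R
def ray(im,uv,obs=None):
    K=np.array(im["camera_matrix"]);k=im["k1"]
    d=np.array([(uv[0]-K[0,2])/K[0,0],(uv[1]-K[1,2])/K[1,1]]);s=d.copy()
    for _ in range(20): s=d/(1+k*(s@s))
    v=np.array([s[0],s[1],1.])
    if "view" in im:
        V=np.array(im["view"]);Rm=V[:3,:3].T;return -Rm@V[:3,3],Rm@v
    H=np.array(im["hand_eye"]);Rt=R.from_rotvec(obs["orientation"]).as_matrix()
    return Rt@H[:3,3]+np.array(obs["ee_pos"]),Rt@H[:3,:3]@v
def atz(im,uv,z,obs=None):
    o,d=ray(im,uv,obs);return o+d*(z-o[2])/d[2]
def proj(im,p,obs=None):
    p=np.array(p,float)
    if "view" in im: c=np.array(im["view"])@np.append(p,1)
    else:
        Rt=R.from_rotvec(obs["orientation"]).as_matrix();H=np.array(im["hand_eye"])
        c=np.linalg.inv(H)@np.append(Rt.T@(p-np.array(obs["ee_pos"])),1)
    s=c[:2]/c[2];s=s*(1+im["k1"]*(s@s));K=np.array(im["camera_matrix"])
    return s*[K[0,0],K[1,1]]+K[:2,2]
def tri(a,b):
    (o1,d1),(o2,d2)=a,b
    t=np.linalg.lstsq(np.c_[d1,-d2],o2-o1,rcond=None)[0]
    p,q=o1+d1*t[0],o2+d2*t[1];return (p+q)/2,np.linalg.norm(p-q)
E
python3 - <<'E'
from h import *
np.set_printoptions(precision=1,suppress=True)
ims={}
for c in("scene","top"):
    ims[c]=ctrl.get_image(c);cv2.imwrite(f"pics/{c}0.png",ims[c]["pixels"])
    V=np.array(ims[c]["view"]);print(c,-V[:3,:3].T@V[:3,3],V[2,:3])
for n in "large medium small scope lens case lid lid_hinge large_port1 large_port2 large_port3 medium_port1 medium_port2 medium_port3 small_port1 small_port2 small_port3 jar oil spray carton hammer spanner screwdriver".split():
    out=[]
    for c in("scene","top"):
        out.append(c+" "+" ".join(f"{d['score']:.2f}@{np.round(d['xy']).astype(int)}"+str(np.round(atz(ims[c],d['xy'],0)[:2])) for d in ctrl.pinpoint(n,c)[:3]))
    print(n,*out,sep=" | ")
o=ctrl.get_obs();print(o["t"],o["orientation"],o["width"])
E
```

```text
scene [1547.2  296.   894.5] [-0.8 -0.1 -0.6]
top [ 423.3   99.2 1376.6] [ 0.  0. -1.]
large | scene  | top 
medium | scene 0.97@[247 305][575. -43.] 0.21@[177 359][ 769. -147.] | top 0.79@[378 205][565. -40.]
small | scene 0.90@[324 284][468. 128.] | top 0.96@[311 242][470. 130.]
scope | scene 0.94@[501 303][474. 561.] 0.93@[403 232][203. 316.] 0.72@[428 331][599. 387.] | top 0.90@[141 241][468. 564.] 0.86@[240 347][202. 307.] 0.85@[213 188][605. 383.]
lens | scene 0.98@[389 172][-158.  258.] 0.92@[409 259][331. 336.] 0.59@[496 233][169. 579.] | top 0.93@[216 186][611. 374.] 0.66@[247 362][164. 288.] 0.64@[133 239][472. 585.]
case | scene 0.93@[173 286][ 533. -247.] | top 0.58@[460 218][ 532. -250.]Traceback (most recent call last):
  File "<stdin>", line 10, in <module>
ValueError: it knows: carton, case, hammer, jar, large, large_port, lens, lid_hinge, medium, medium_port, oil, scope, screwdriver, small, small_port, spanner, spray
```

View pics/scene0.png

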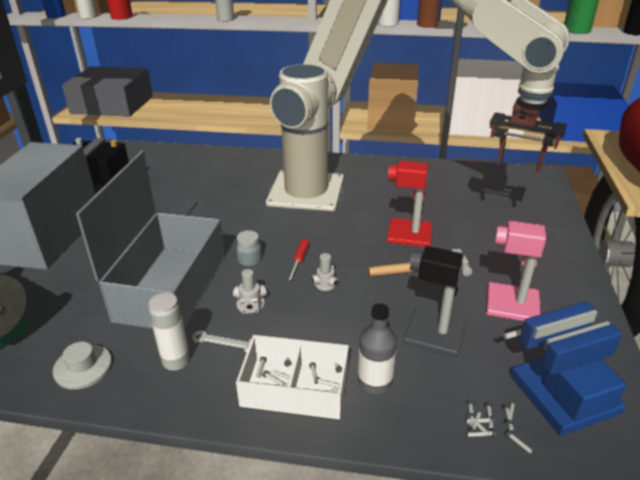

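View pics/top0.png

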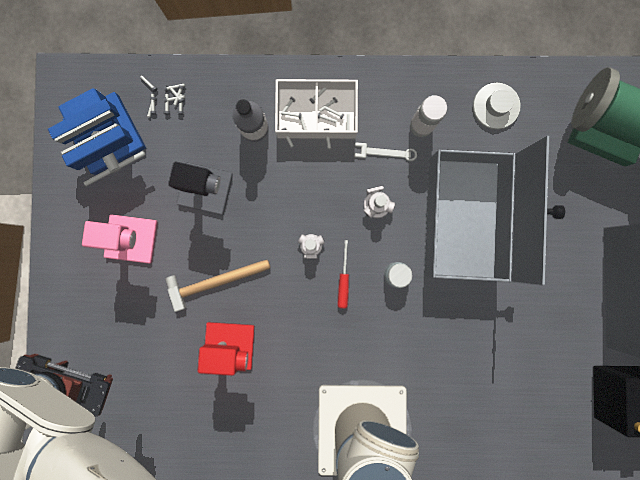

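```bash
python3 - <<'E'
from h import *
np.set_printoptions(precision=1,suppress=True)
ims={c:ctrl.get_image(c) for c in("scene","top")}
for n,z in dict(large=0,medium=0,small=0,scope=0,lens=190,lid_hinge=120,large_port=33,medium_port=27,small_port=21,case=0,carton=0,jar=0,oil=0,spray=0,hammer=0,spanner=0,screwdriver=0).items():
    print(n,*[c+" "+" ".join(f"{d['score']:.2f}@{np.round(d['xy']).astype(int)}"+str(np.round(atz(ims[c],d['xy'],z)[:2])) for d in ctrl.pinpoint(n,c)[:6]) for c in("scene","top")],sep=" | ")
o=ctrl.get_obs();print(o["t"],o["orientation"],o["width"],o["ft_force"])
E
```

```text
large | scene  | top 
medium | scene 0.57@[251 303][565. -35.] | top 0.56@[379 203][569. -43.]
small | scene 0.58@[326 285][470. 133.] | top 0.71@[313 245][461. 125.]
scope | scene 0.69@[427 331][600. 385.] 0.69@[401 234][211. 311.] 0.61@[499 303][477. 558.] | top 0.86@[235 342][214. 320.] 0.65@[378 201][576. -40.] 0.59@[137 238][475. 574.] 0.55@[214 186][609. 379.]
lens | scene 0.78@[498 234][466. 521.] 0.75@[388 174][218. 264.] 0.59@[412 263][601. 336.] 0.32@[174 286][ 747. -131.] | top 0.96@[248 361][202. 261.] 0.80@[213 185][586. 343.] 0.63@[130 241][461. 524.]
lid_hinge | scene 0.79@[126 248][ 546. -340.] | top 0.83@[514 219][ 521. -344.]
large_port | scene  | top 
medium_port | scene 0.64@[260 286][532. -20.] 0.57@[235 291][558. -75.] | top 0.82@[364 217][530.  -3.] 0.73@[374 186][608. -28.] 0.62@[393 209][552. -76.]
small_port | scene 0.94@[316 281][484. 111.] 0.93@[328 270][436. 135.] 0.63@[334 283][485. 156.] | top 0.75@[321 240][473. 103.] 0.70@[311 264][413. 130.] 0.55@[299 236][482. 160.]
case | scene 0.74@[173 286][ 530. -247.] | top 0.73@[463 220][ 528. -257.]
carton | scene 0.71@[295 386][801. 120.] 0.49@[314 282][464. 104.] | top 0.56@[315 115][796. 124.]
jar | scene 0.82@[250 261][399. -83.] 0.65@[328 267][397. 129.] 0.18@[313 280][454.  99.] | top 0.87@[397 275][387. -90.]
oil | scene 0.65@[370 377][753. 269.] | top 0.55@[252 125][769. 285.] 0.45@[377 200][577. -39.]
spray | scene 0.91@[177 360][ 769. -148.] | top 0.85@[419 128][ 765. -146.]
hammer | scene 0.61@[249 305][572. -38.] 0.60@[416 270][376. 356.] | top 0.68@[252 129][759. 284.] 0.67@[219 282][366. 364.] 0.35@[342 273][391.  50.]
spanner | scene 0.71@[220 341][701. -70.] 0.70@[175 361][ 773. -149.] | top 0.56@[386 153][700. -61.] 0.18@[320 239][476. 108.]
screwdriver | scene 0.81@[298 264][396.  49.] | top 0.66@[342 274][387.  50.]
2.5 [-0.5 -3.1 -0. ] 87.90296161435668 [-0.5 -0.1  0.4]
```

Scene: the black scope is at about (428,331); its look-alikes are red at (401,234) and pink at (499,303). The medium body is at (250,303), with the disc-with-hub at (82,363) as its look-alike. The small body is at (325,284), and the jar at (250,250) could be taken for it. No large body is present, so I'll use medium and then small. Next I'll look closer with the wrist camera.

```bash
cat >> h.py <<'E'
def plan(p,yaw=None):
    """normalised total tool shift / turn about z to reach TCP p (mm), tool down, tool x at yaw (deg)"""
    o=ctrl.get_obs();M=R.from_rotvec(o["orientation"]).as_matrix()
    y0=np.degrees(np.arctan2(M[1,0],M[0,0]))
    d=M.T@(np.array(p)-o["ee_pos"])/50
    print("pos",np.round(o["ee_pos"],1),"yaw %.1f tilt %.2f"%(y0,np.degrees(np.arccos(-M[2,2]))),"t %.1f q6 %.2f w %.1f"%(o["t"],o["qpos"][5],o["width"]))
    print("shift",np.round(d,3))
    if yaw is not None:
        dy=(yaw-y0+180)%360-180; print("turn z total (units of 90deg) %.3f ; deg %.1f"%(-dy/90,dy))
E
python3 - <<'E'
from h import *
np.set_printoptions(precision=2,suppress=True)
im=ctrl.get_image("wrist");print(im["hand_eye"],im["camera_matrix"]);print(ctrl.get_obs()["qpos"])
plan([500,40,420],180)
E
```

```text
[[   0.     -0.96   -0.29   80.15]
 [   1.      0.     -0.     -0.91]
 [   0.     -0.29    0.96 -160.97]
 [   0.      0.      0.      1.  ]] [[392.09   0.   317.59]
 [  0.   392.09 241.94]
 [  0.     0.     1.  ]]
[ 1.26  0.42  1.63 -0.    1.09 -0.02]
pos [181.  598.2 222.7] yaw 163.2 tilt 0.00 t 2.5 q6 -0.02 w 87.7
shift [-9.34 -8.84 -3.95]
turn z total (units of 90deg) -0.187 ; deg 16.8
```

apply_moves([
  [1,[0,0,-1],[0,0,0]],
  [1,[0,0,-1],[0,0,0]],
  [1,[0,0,-1],[0,0,0]],
  [1,[0,0,-1],[0,0,0]],
  [1,[-0.8,-0.75,0],[0,0,0]],
  [1,[-0.8,-0.75,0],[0,0,0]],
  [1,[-0.8,-0.75,0],[0,0,0]],
  [1,[-0.8,-0.75,0],[0,0,0]],
])

```text
t: 3.55
ee_pos: [291.2, 406.7, 422.8]
orientation: [0.459, 3.108, 0.0]
ft_force: [1.0, 0.8, 0.4]
width: 87.8
grasp_force: 0.0
```

apply_moves([
  [1,[-0.8,-0.75,0],[0,0,0]],
  [1,[-0.8,-0.75,0],[0,0,0]],
  [1,[-0.8,-0.75,0],[0,0,0]],
  [1,[-0.8,-0.75,0],[0,0,0]],
  [1,[-0.8,-0.75,0],[0,0,0]],
  [1,[-0.8,-0.75,0],[0,0,0]],
  [1,[-0.8,-0.75,0],[0,0,0]],
  [1,[-0.6,-0.6,0],[0,0,0]],
])

```text
t: 4.55
ee_pos: [503.4, 36.5, 422.8]
orientation: [0.462, 3.107, 0.0]
ft_force: [0.0, 0.3, -0.5]
width: 87.4
grasp_force: 0.0
```

```bash
python3 - <<'E'
from h import *
np.set_printoptions(precision=1,suppress=True)
plan([500,40,420],180)
o=ctrl.get_obs();im=ctrl.get_image("wrist");cv2.imwrite("pics/w1.png",im["pixels"])
for n,z in dict(medium=0,small=0,medium_port=27,small_port=21).items():
    for d in ctrl.pinpoint(n,"wrist")[:6]: print(n,round(d["score"],2),np.round(d["xy"]),atz(im,d["xy"],z,o))
E
```

```text
pos [503.4  36.5 422.8] yaw 163.1 tilt 0.02 t 4.5 q6 -1.23 w 87.4
shift [0.1 0.  0.1]
turn z total (units of 90deg) -0.188 ; deg 16.9
medium 0.69 [282. 230.] [561.4 -39.9   0. ]
medium 0.44 [295. 310.] [698.2 -62.4   0. ]
small 0.97 [374. 131.] [460.5 132.8   0. ]
medium_port 0.86 [297. 212.] [535.6  -5.7  27. ]
medium_port 0.74 [257. 239.] [558.4 -74.8  27. ]
medium_port 0.68 [299. 259.] [605.9 -24.3  27. ]
small_port 0.88 [359. 150.] [477.9 104.6  21. ]
small_port 0.81 [397. 138.] [477.5 159.1  21. ]
small_port 0.79 [368. 110.] [429.8 130.2  21. ]
small_port 0.47 [261. 362.] [ 761.9 -141.4   21. ]
```

View pics/w1.png

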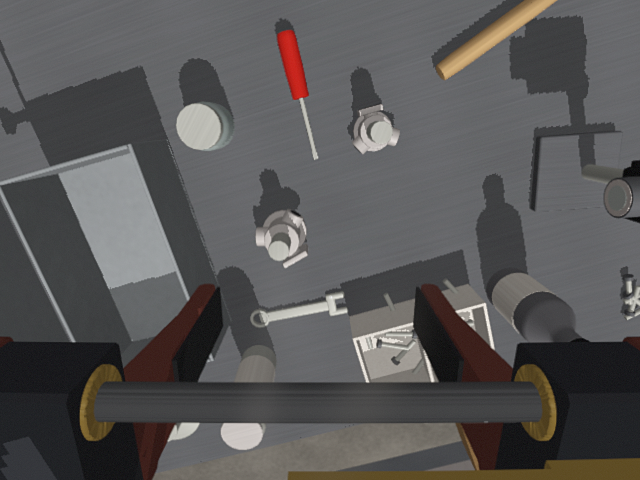

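The medium's square flange is the plate at (297,260) and the small's is at (368,110). The jar at (205,127) and spray at (243,430) are left alone. I'll check with a close crop and look at the scope from above.

apply_moves([
  [1,[0.25,0.8,0],[0,0,0]],
  [1,[0.25,0.8,0],[0,0,0]],
  [1,[0.25,0.8,0],[0,0,0]],
  [1,[0.25,0.8,0],[0,0,0]],
  [1,[0.25,0.8,0],[0,0,0]],
  [1,[0.25,0.8,0],[0,0,0]],
  [1,[0.25,0.8,0],[0,0,0]],
  [1,[0,0,0],[0,0,0]],
])

```text
t: 5.8
ee_pos: [498.3, 335.3, 422.3]
orientation: [-0.452, -3.108, -0.0]
ft_force: [0.4, -0.4, 0.2]
width: 88.1
grasp_force: 0.0
```

```bash
python3 - <<'E'
from h import *
np.set_printoptions(precision=1,suppress=True)
plan([500,40,420],180)
o=ctrl.get_obs();im=ctrl.get_image("wrist");cv2.imwrite("pics/w2.png",im["pixels"])
a=cv2.imread("pics/w1.png");c=cv2.resize(a[90:290,230:430],(400,400),interpolation=2)
cv2.imwrite("pics/crop.png",np.hstack([c,cv2.resize(im["pixels"],(400,300)).repeat(1,0) if 0 else cv2.copyMakeBorder(cv2.resize(im["pixels"],(400,300)),0,100,0,0,0)]))
for n,z in dict(scope=0,lens=190).items():
    for d in ctrl.pinpoint(n,"wrist")[:6]: print(n,round(d["score"],2),np.round(d["xy"]),atz(im,d["xy"],z,o))
E
```

```text
pos [498.3 335.3 422.3] yaw 163.5 tilt 0.04 t 5.8 q6 -0.71 w 88.1
shift [-1.7 -5.7  0. ]
turn z total (units of 90deg) -0.184 ; deg 16.5
scope 0.97 [470. 115.] [471.2 569.    0. ]
scope 0.81 [362. 229.] [590.7 377.4   0. ]
scope 0.19 [108. 284.] [563.4 -38.7   0. ]
lens 0.88 [490. 116.] [461.2 518.5 190. ]
lens 0.77 [338. 280.] [582.7 332.7 190. ]
```

View pics/crop.png

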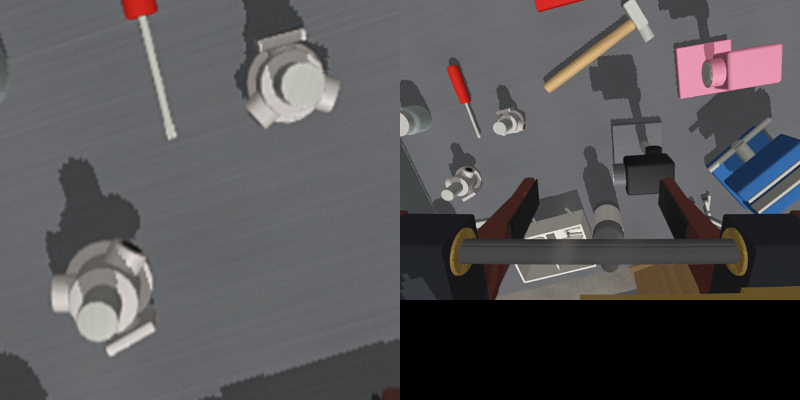

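The crop confirms both square flanges: medium at the lower right of its body, small at the top of its body. Next I need the scope's exact heading.

```bash
python3 - <<'E'
import cv2,numpy as np
a=cv2.imread("pics/w2.png")[180:330,310:460];b=cv2.imread("pics/top0.png")[150:225,160:235]
a=np.clip(a*1.8,0,255).astype(np.uint8)
b=np.clip(b*1.8,0,255).astype(np.uint8)
cv2.imwrite("pics/c2.png",np.hstack([cv2.resize(a,(400,400),interpolation=2)[:,:],cv2.resize(b,(400,400),interpolation=2)]))
E
```

```text
(no output)
```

View pics/c2.png

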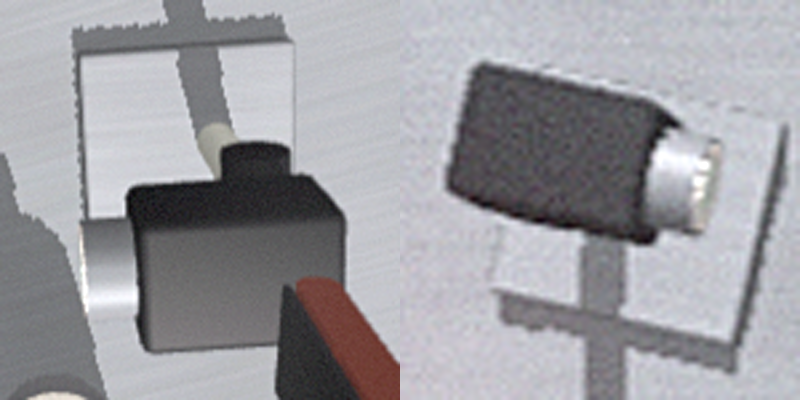

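Left (wrist) shows the foot's top edge from (80,52) to (293,42) and the lens rim from (80,222) to (88,312). Right (top) shows the foot corners at (785,125), (735,343) and (495,290), with the lens rim from (718,140) to (697,232).

```bash
python3 - <<'E'
from h import *
np.set_printoptions(precision=1,suppress=True)
top=ctrl.get_image("top");o=ctrl.get_obs();w=ctrl.get_image("wrist")
T=lambda u,v:(160+(u+.5)/5.333-.5,150+(v+.5)/5.333-.5);W=lambda u,v:(310+u/2.667,180+v/2.667)
ang=lambda a,b:np.degrees(np.arctan2(*(b-a)[[1,0]]))
P=lambda u,v,z:atz(top,T(u,v),z)
Q=lambda u,v,z:atz(w,W(u,v),z,o)
a,b,c=P(785,125,10),P(735,343,10),P(495,290,10)
print("top foot",a,b,c,ang(a,b),ang(c,b),np.linalg.norm(a-b),np.linalg.norm(b-c), (a+c)/2)
h1,h2,h3=P(475,62,217),P(447,188,217),P(640,240,217);print("head",h1,h2,h3,ang(h1,h2),ang(h2,h3),np.linalg.norm(h1-h2),np.linalg.norm(h2-h3))
d,e,f=Q(80,52,10),Q(293,42,10),Q(88,215,10);print("w foot",d,e,f,ang(e,d),ang(d,f),np.linalg.norm(d-e))
print("head w",*[ (x) for x in (Q(130,188,217),Q(345,215,217),Q(150,350,217))])
print("lens top",P(708,186,190),P(718,140,190),P(697,232,190)," w",Q(82,267,190),Q(80,222,190),Q(88,312,190))
print("tri lens",tri(ray(top,T(708,186)),ray(w,W(83,267),o)))
E
```

```text
top foot [643.9 142.1  10. ] [539.3 164.9  10. ] [563.7 279.5  10. ] 167.68977329229517 -102.03812093941367 107.05679792407057 117.18927020956063 [603.8 210.8  10. ]
head [635.2 261.6 217. ] [583.7 272.2 217. ] [563.2 193.8 217. ] 168.365101498587 -104.68961072523156 52.575181791304935 81.07144352886637
w foot [536.1 354.1  10. ] [564.7 468.8  10. ] [629.8 332.3  10. ] -104.01382830748008 -13.074881401425136 118.29831856605392
head w [549.3 357.8 217. ] [582.8 431.9 217. ] [615.5 348.1 217. ]
lens top [589.1 168.1 190. ] [608.3 164.2 190. ] [569.9 172.5 190. ]  w [585.6 330.7 190. ] [566.7 335.2 190. ] [605.5 327.6 190. ]
tri lens (array([651.9, 250.1, -46.4]), np.float64(147.95167588563467))
```

```bash
python3 - <<'E'
from h import *
np.set_printoptions(precision=1,suppress=True)
top=ctrl.get_image("top");o=ctrl.get_obs();w=ctrl.get_image("wrist")
T=lambda u,v:(160+(u-400+.5)/5.333-.5,150+(v+.5)/5.333-.5);W=lambda u,v:(310+u/2.667,180+v/2.667)
ang=lambda a,b:np.degrees(np.arctan2(*(b-a)[[1,0]]))
P=lambda u,v,z:atz(top,T(u,v),z)
a,b,c=P(785,125,10),P(735,343,10),P(495,290,10)
print("top foot",a,b,c,ang(a,b),ang(c,b))
h1,h2,h3=P(475,62,217),P(447,188,217),P(640,240,217);print("head",h1,h2,h3,ang(h1,h2),ang(h2,h3),(h1+h3)/2)
print("lens top",P(708,186,190))
print("tri lens",tri(ray(top,T(708,186)),ray(w,W(83,267),o)))
plan([567,-39,90],107)
E
```

```text
top foot [642.4 333.2  10. ] [537.8 355.3  10. ] [562.2 470.1  10. ] 168.05577596600617 -102.01517111877753
head [634. 424. 217.] [582.5 434.3 217. ] [561.9 355.7 217. ] 168.7347833335356 -104.65571517745045 [598.  389.8 217. ]
lens top [587.9 333.9 190. ]
tri lens (array([586.3, 332. , 193.2]), np.float64(3.368524622166967))
pos [500.  331.1 423. ] yaw 163.1 tilt 0.02 t 6.2 q6 -0.71 w 88.0
shift [-3.4 -6.7  6.7]
turn z total (units of 90deg) 0.623 ; deg -56.1
```

The lens is at about (586.5, 332.5, 190) and looks along about -103°. The medium body is at about (568, -39) with its flange at about 17°. I'm moving above it.

apply_moves([
  [1,[-0.43,-0.84,0.3],[0,0,0]],
  [1,[-0.43,-0.84,0.3],[0,0,0]],
  [1,[-0.43,-0.84,0.3],[0,0,0]],
  [1,[-0.43,-0.84,0.3],[0,0,0]],
  [1,[-0.43,-0.84,0.3],[0,0,0]],
  [1,[-0.43,-0.84,0.3],[0,0,0]],
  [1,[-0.43,-0.84,0.3],[0,0,-0.065]],
  [1,[-0.43,-0.84,0.3],[0,0,-0.065]],
])

```text
t: 7.15
ee_pos: [571.8, -40.7, 302.7]
orientation: [0.137, 3.138, 0.0]
ft_force: [0.0, 1.0, 0.3]
width: 87.7
grasp_force: 0.0
```

apply_moves([
  [1,[0,0,0.8],[0,0,0]],
  [1,[0,0,0.8],[0,0,0]],
  [1,[0,0,0],[0,0,0]],
])

```text
t: 7.52
ee_pos: [569.8, -39.0, 220.2]
orientation: [-0.143, -3.132, -0.0]
ft_force: [0.5, 0.1, -0.6]
width: 87.9
grasp_force: 0.0
```

```bash
cat >> h.py <<'E'
def look(body,zp,zb=0,off=None):
    """body centre and flange heading candidates from ports in wrist picture (zb = underside height)"""
    o=ctrl.get_obs();im=ctrl.get_image("wrist")
    for n,z in((body,zb),(body+"_port",zb+zp)):
        for d in ctrl.pinpoint(n,"wrist")[:4]:print(n,round(d["score"],2),np.round(d["xy"]),np.round(atz(im,d["xy"],z,o),1))
    return o,im
E
python3 - <<'E'
from h import *
o,im=look("medium",27);cv2.imwrite("pics/w3.png",im["pixels"])
plan([568,-39,62],175)
print(proj(im,[568,-39,98],o),proj(im,[568,-39,0],o))
E
```

```text
medium 0.92 [320. 204.] [564.4 -37.3   0. ]
medium_port 0.85 [352. 178.] [538.7  -6.4  27. ]
medium_port 0.73 [280. 201.] [553.7 -72.9  27. ]
medium_port 0.66 [336. 248.] [602.8 -25.3  27. ]
pos [573.1 -38.7 224.5] yaw 174.9 tilt 0.14 t 7.7 q6 -1.57 w 87.4
shift [ 0.108 -0.016  3.249]
turn z total (units of 90deg) -0.002 ; deg 0.1
[318.60727292 233.3107587 ] [318.37751381 207.18203519]
```

View pics/w3.png

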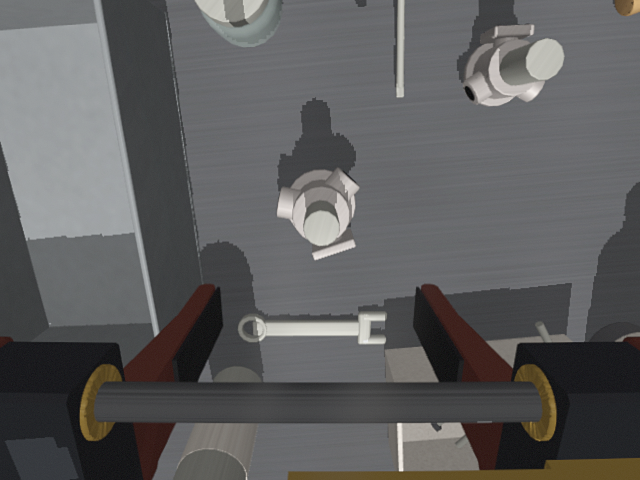

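The neck top shows at (322,223), which puts the body at about (563,-37). I'm descending and gripping.

apply_moves([
  [1,[0.15,0.04,0.6],[0,0,0]],
  [1,[0,0,0.8],[0,0,0]],
  [1,[0,0,0.8],[0,0,0]],
  [1,[0,0,0.6],[0,0,0]],
  [1,[0,0,0.4],[0,0,0]],
  [1,[0,0,0],[0,0,0]],
  [-1,[0,0,0],[0,0,0]],
  [-1,[0,0,0],[0,0,0]],
])

```text
t: 8.68
ee_pos: [565.9, -35.8, 64.3]
orientation: [0.14, 3.136, -0.0]
ft_force: [-0.1, -0.7, -1.0]
width: 71.3
grasp_force: 0.0
```

apply_moves([
  [-1,[0,0,0],[0,0,0]],
  [-1,[0,0,0],[0,0,0]],
  [-1,[0,0,0],[0,0,0]],
  [-1,[0,0,0],[0,0,0]],
  [-1,[0,0,0],[0,0,0]],
  [-1,[0,0,0],[0,0,0]],
])

```text
t: 9.43
ee_pos: [564.7, -35.8, 62.6]
orientation: [-0.141, -3.138, 0.0]
ft_force: [-0.4, -1.1, 0.6]
width: 27.7
grasp_force: 30.0
```

apply_moves([
  [-1,[0,0,-0.4],[0,0,0]],
  [-1,[0,0,-0.7],[0,0,0]],
  [-1,[0,0,-0.75],[0,0,0]],
  [-1,[0,0,-0.75],[0,0,0]],
  [-1,[0,0,-0.65],[0,0,0]],
  [-1,[0,0,0],[0,0,0]],
  [-1,[0.06,0.6,0],[0,0,0]],
  [-1,[0.06,0.8,0],[0,0,0]],
])

```text
t: 10.42
ee_pos: [563.7, 34.6, 222.9]
orientation: [-0.143, -3.135, 0.001]
ft_force: [0.6, 1.1, -2.3]
width: 27.1
grasp_force: 30.0
```

apply_moves([
  [-1,[0.06,0.8,0],[0,0,0]],
  [-1,[0.06,0.8,0],[0,0,0]],
  [-1,[0.06,0.8,0],[0,0,0]],
  [-1,[0.06,0.8,0],[0,0,0]],
  [-1,[0.06,0.7,0],[0,0,0]],
  [-1,[0,0,0],[0,0,-0.115]],
  [-1,[0,0,0],[0,0,-0.115]],
  [-1,[0,0,0],[0,0,-0.115]],
])

```text
t: 11.42
ee_pos: [566.2, 229.8, 222.3]
orientation: [0.713, -3.055, 0.001]
ft_force: [0.1, -0.0, -4.3]
width: 27.6
grasp_force: 30.0
```

apply_moves([
  [-1,[0,0,0],[0,0,-0.115]],
  [-1,[0,0,0],[0,0,-0.115]],
  [-1,[0,0,0],[0,0,-0.115]],
  [-1,[0,0,0],[0,0,0]],
])

```text
t: 11.92
ee_pos: [566.4, 229.7, 222.8]
orientation: [1.494, -2.759, -0.001]
ft_force: [0.5, -0.7, -4.2]
width: 27.8
grasp_force: 30.0
```

```bash
python3 - <<'E'
from h import *
np.set_printoptions(precision=1,suppress=True)
plan([570,260.4,225.5],237)
ob=ctrl.get_obs()
for i in range(3): print(ctrl.get_obs()["ee_pos"])
o=ctrl.get_obs();w=ctrl.get_image("wrist");s=ctrl.get_image("scene");t=ctrl.get_image("top")
for n,z in(("medium",163),("medium_port",190),("lens",190)):
  for c,im in(("wrist",w),("scene",s),("top",t)):
    for d in ctrl.pinpoint(n,c)[:3]:print(n,c,round(d["score"],2),np.round(d["xy"]),atz(im,d["xy"],z,o))
cv2.imwrite("pics/p1.png",np.hstack([cv2.resize(w["pixels"],(400,300)),cv2.resize(s["pixels"][200:380,330:570],(400,300),interpolation=2)]))
E
```

```text
pos [566.4 229.7 222.8] yaw -123.1 tilt 0.20 t 11.9 q6 -2.20 w 27.8
shift [-0.6  0.3 -0.1]
turn z total (units of 90deg) -0.001 ; deg 0.1
[566.4 229.7 222.8]
[566.4 229.7 222.8]
[566.4 229.7 222.8]
medium wrist 0.97 [319. 260.] [564.4 228.  163. ]
medium scene 0.79 [362. 262.] [578.5 230.7 163. ]
medium top 0.64 [268. 193.] [573.6 223.6 163. ]
medium top 0.25 [218. 280.] [376.8 334.7 163. ]
medium_port wrist 0.91 [245. 268.] [594.1 202.2 190. ]
medium_port wrist 0.81 [368. 221.] [527.1 215.8 190. ]
medium_port wrist 0.35 [194. 337.] [642.6 219.9 190. ]
medium_port scene 0.82 [377. 257.] [591.1 260.8 190. ]
medium_port scene 0.82 [348. 260.] [609.  202.3 190. ]
medium_port scene 0.59 [326. 271.] [655.2 163.1 190. ]
medium_port top 0.75 [268. 212.] [526.6 221.4 190. ]
medium_port top 0.72 [277. 180.] [599.5 202.8 190. ]
lens scene 0.98 [414. 262.] [596.2 338.3 190. ]
lens scene 0.86 [390. 174.] [218.2 267.1 190. ]
lens scene 0.57 [496. 234.] [464.9 518.3 190. ]
lens top 0.69 [248. 360.] [203.8 260.6 190. ]
lens top 0.61 [131. 237.] [469.8 521.7 190. ]
lens top 0.16 [269. 213.] [526.  219.4 190. ]
```

View pics/p1.png

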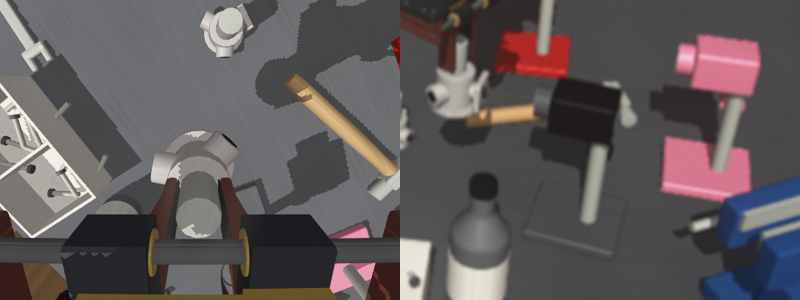

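The wrist view shows the body hanging at (198,170), and the scene view shows its flange facing the black scope's lens, with a heading of about 77°. I'm approaching the lens and holding.

apply_moves([
  [-1,[-0.15,0.07,0],[0,0,0]],
  [-1,[-0.2,0.1,0],[0,0,0]],
  [-1,[-0.15,0.07,0],[0,0,0]],
  [-1,[-0.05,0.03,0],[0,0,0]],
  [-1,[0,0,0],[0,0,0]],
  [-1,[0,0,0],[0,0,0]],
  [-1,[0,0,0],[0,0,0]],
  [-1,[0,0,0],[0,0,0]],
])

```text
t: 13.52
ee_pos: [571.2, 260.3, 225.2]
orientation: [-1.498, 2.761, -0.0]
ft_force: [-0.2, -0.3, -3.9]
width: 27.6
grasp_force: 30.0
```

apply_moves([
  [-1,[0,0,0],[0,0,0]],
  [-1,[0,0,0],[0,0,0]],
  [-1,[0,0,0],[0,0,0]],
  [-1,[0,0,0],[0,0,0]],
  [-1,[0,0,0],[0,0,0]],
  [-1,[0,0,0],[0,0,0]],
  [-1,[0,0,0],[0,0,0]],
  [-1,[0,0,0],[0,0,0]],
])

```text
t: 14.52
ee_pos: [571.2, 260.5, 225.2]
orientation: [-1.498, 2.761, 0.0]
ft_force: [-0.7, 0.8, -3.0]
width: 27.9
grasp_force: 30.0
```

```bash
python3 - <<'E'
from h import *
np.set_printoptions(precision=1,suppress=True)
plan([570,260.4,225.5],237)
o=ctrl.get_obs();w=ctrl.get_image("wrist");s=ctrl.get_image("scene");t=ctrl.get_image("top")
for n,z in(("medium",163),("medium_port",190),("lens",190)):
  for c,im in(("wrist",w),("scene",s),("top",t)):
    for d in ctrl.pinpoint(n,c)[:3]:print(n,c,round(d["score"],2),np.round(d["xy"]),atz(im,d["xy"],z,o))
f=lambda a:cv2.resize(np.clip(a*1.5,0,255).astype(np.uint8),(400,400),interpolation=2)
cv2.imwrite("pics/p2.png",np.hstack([f(t["pixels"][150:240,180:270+20][:90,:90]),f(s["pixels"][220:310,345:435])]))
E
```

```text
pos [571.2 260.5 225.2] yaw -123.0 tilt 0.00 t 14.5 q6 -2.16 w 27.9
shift [ 0.  0. -0.]
turn z total (units of 90deg) -0.000 ; deg 0.0
medium wrist 0.59 [319. 261.] [569.9 259.9 163. ]
medium wrist 0.53 [367. 386.] [591.8 352.6 163. ]
medium scene 0.67 [374. 264.] [581.6 256.3 163. ]
medium scene 0.16 [429. 331.] [771.1 372.6 163. ]
medium top 0.57 [252. 191.] [577.2 260.2 163. ]
medium_port wrist 0.76 [367. 224.] [532.9 248.4 190. ]
medium_port wrist 0.56 [245. 267.] [599.9 233.  190. ]
medium_port scene 0.98 [392. 261.] [599.5 292.6 190. ]
medium_port scene 0.71 [362. 260.] [604.2 230.1 190. ]
medium_port top 0.55 [253. 212.] [526.6 253.3 190. ]
medium_port top 0.47 [265. 179.] [601.1 228.3 190. ]
lens wrist 0.59 [364. 386.] [585.1 332.2 190. ]
lens scene 0.71 [388. 174.] [213.7 262.9 190. ]
lens scene 0.7 [498. 236.] [471.4 523.1 190. ]
lens scene 0.57 [412. 262.] [596.1 334.4 190. ]
lens top 0.75 [216. 185.] [585.8 335.7 190. ]
lens top 0.56 [132. 239.] [466.3 518.6 190. ]
```

View pics/p2.png

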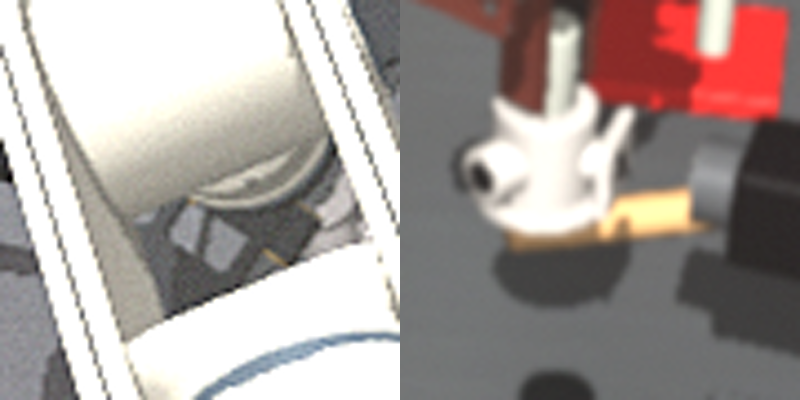

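Scene crop: the flange plate centre is near (617,162) and the lens face near (700,186). I'll check these against the projected model points.

```bash
python3 - <<'E'
from h import *
np.set_printoptions(precision=1,suppress=True)
s=ctrl.get_image("scene")
q=lambda p:(proj(s,p)-[345,220])*4.444+[400,0]
u=np.array([-.225,-.974,0]);L=np.array([586.5,332.5,190]);v=np.array([.974,-.225,0])
C=np.array([571,260.4,163.])
print("lens",q(L),"rim",*[q(L+[0,0,z]) for z in(-21,21)],*[q(L+v*z) for z in(-21,21)])
P=C-u*39+[0,0,27]
print("port",q(P),*[q(P+v*a+[0,0,b]) for a in(-20,20) for b in(20,-20)])
print("necktop",q(C+[0,0,98]),"foot",q(C),q(C+[34,0,0]),*[q(C+v*a) for a in (-0,)],[q(C+u*a) for a in(-34,34)])
# 3-view lens triangulation
E
```

```text
lens [692.9 172.4] rim [689.  207.6] [696.8 136.5] [703.9 148.1] [681.5 197.4]
port [621.1 157.8] [635.5 101.1] [629.4 168.2] [612.4 147. ] [606.6 214.9]
necktop [550.7  16.8] foot [539.9 185. ] [534.5 227.5] [539.9 185. ] [array([607.2, 200.5]), array([473.7, 169.9])]
```

The port matches the model, and the lens may sit a few mm further in +x, which is well inside tolerance. I'll nudge 4 mm that way and turn to port 2.

apply_moves([
  [-1,[-0.04,-0.07,0],[0,0,0]],
  [-1,[0,0,0],[0,0,0.111]],
  [-1,[0,0,0],[0,0,0.111]],
  [-1,[0,0,0],[0,0,0.111]],
  [-1,[0,0,0],[0,0,0.111]],
  [-1,[0,0,0],[0,0,0.111]],
  [-1,[0,0,0],[0,0,0.111]],
  [-1,[0,0,0],[0,0,0.111]],
])

```text
t: 16.18
ee_pos: [575.5, 260.3, 225.2]
orientation: [0.364, 3.12, 0.0]
ft_force: [0.5, -0.8, -3.4]
width: 27.6
grasp_force: 30.0
```

apply_moves([
  [-1,[0,0,0],[0,0,0.111]],
  [-1,[0,0,0],[0,0,0.111]],
  [-1,[0,0,0],[0,0,0.111]],
  [-1,[0,0,0],[0,0,0.111]],
  [-1,[0,0,0],[0,0,0.112]],
  [-1,[0,0,0],[0,0,0]],
  [-1,[0,0,0],[0,0,0]],
  [-1,[0,0,0],[0,0,0]],
])

```text
t: 17.18
ee_pos: [575.3, 260.2, 225.1]
orientation: [1.639, 2.68, -0.0]
ft_force: [-0.6, -0.2, -3.2]
width: 27.3
grasp_force: 30.0
```

```bash
python3 - <<'E'
from h import *
np.set_printoptions(precision=1,suppress=True)
plan([575,260.4,225.5],117)
o=ctrl.get_obs();w=ctrl.get_image("wrist");s=ctrl.get_image("scene")
for n,z in(("medium",163),("medium_port",190),("lens",190)):
  for c,im in(("wrist",w),("scene",s)):
    for d in ctrl.pinpoint(n,c)[:3]:print(n,c,round(d["score"],2),np.round(d["xy"]),atz(im,d["xy"],z,o))
f=lambda a:cv2.resize(np.clip(a*1.5,0,255).astype(np.uint8),(400,400),interpolation=2)
cv2.imwrite("pics/p3.png",np.hstack([cv2.resize(w["pixels"],(400,400)),f(s["pixels"][220:310,345:435])]))
E
```

```text
pos [575.3 260.2 225.1] yaw 117.1 tilt 0.00 t 17.2 q6 -0.07 w 27.3
shift [ 0. -0. -0.]
turn z total (units of 90deg) 0.001 ; deg -0.1
medium wrist 0.81 [320. 262.] [576.  259.7 163. ]
medium wrist 0.55 [408. 157.] [591.6 337.7 163. ]
medium scene 0.75 [373. 266.] [586.2 254.1 163. ]
medium_port wrist 0.73 [248. 268.] [539.3 247.5 190. ]
medium_port wrist 0.66 [368. 225.] [584.8 297.8 190. ]
medium_port wrist 0.63 [128. 258.] [479.8 223.4 190. ]
medium_port scene 0.92 [394. 254.] [573.7 297.3 190. ]
medium_port scene 0.81 [361. 264.] [620.5 231.4 190. ]
medium_port scene 0.68 [299. 266.] [645.  104.1 190. ]
lens wrist 0.94 [404. 162.] [584.6 333.8 190. ]
lens scene 0.85 [412. 260.] [590.9 333.9 190. ]
lens scene 0.82 [495. 234.] [463.6 515.8 190. ]
lens scene 0.56 [388. 173.] [208.6 262.4 190. ]
```

View pics/p3.png

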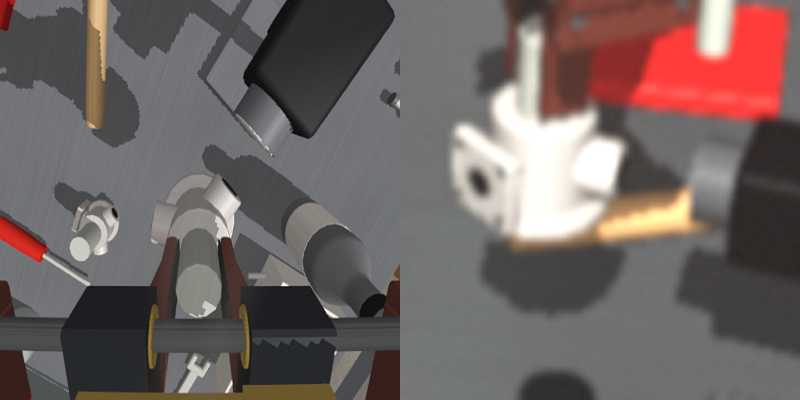

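Port 2 faces the lens, and the wrist view shows it about 36 mm away. I'll hold there, then go to port 3.

apply_moves([
  [-1,[0,0,0],[0,0,0]],
  [-1,[0,0,0],[0,0,0]],
  [-1,[0,0,0],[0,0,0]],
  [-1,[0,0,0],[0,0,0]],
  [-1,[0,0,0],[0,0,0]],
  [-1,[0,0,0],[0,0,0]],
  [-1,[0,0,0],[0,0,0]],
  [-1,[0,0,0],[0,0,0]],
])

```text
t: 18.58
ee_pos: [575.2, 260.3, 225.2]
orientation: [-1.642, -2.679, 0.0]
ft_force: [1.1, 0.7, -3.3]
width: 27.6
grasp_force: 30.0
```

apply_moves([
  [-1,[0,0,0],[0,0,0.111]],
  [-1,[0,0,0],[0,0,0.111]],
  [-1,[0,0,0],[0,0,0.111]],
  [-1,[0,0,0],[0,0,0.111]],
  [-1,[0,0,0],[0,0,0.111]],
  [-1,[0,0,0],[0,0,0.111]],
  [-1,[0,0,0],[0,0,0.111]],
  [-1,[0,0,0],[0,0,0.111]],
])

```text
t: 19.58
ee_pos: [575.3, 260.3, 225.2]
orientation: [-2.981, -0.99, -0.0]
ft_force: [0.3, -0.1, -4.4]
width: 27.6
grasp_force: 30.0
```

apply_moves([
  [-1,[0,0,0],[0,0,0.111]],
  [-1,[0,0,0],[0,0,0.111]],
  [-1,[0,0,0],[0,0,0.111]],
  [-1,[0,0,0],[0,0,0.112]],
  [-1,[0,0,0],[0,0,0]],
  [-1,[0,0,0],[0,0,0]],
  [-1,[0,0,0],[0,0,0]],
  [-1,[0,0,0],[0,0,0]],
])

```text
t: 20.58
ee_pos: [575.2, 260.3, 225.2]
orientation: [3.141, -0.08, 0.0]
ft_force: [-0.5, 0.8, -3.3]
width: 27.8
grasp_force: 30.0
```

```bash
python3 - <<'E'
from h import *
np.set_printoptions(precision=1,suppress=True)
plan([573,260.4,225.5],-3)
o=ctrl.get_obs();w=ctrl.get_image("wrist");s=ctrl.get_image("scene")
for n,z in(("medium",163),("medium_port",190),("lens",190),("small",0),("small_port",21)):
  for c,im in(("wrist",w),("scene",s)):
    for d in ctrl.pinpoint(n,c)[:3]:print(n,c,round(d["score"],2),np.round(d["xy"]),atz(im,d["xy"],z,o))
print("case")
for d in ctrl.pinpoint("case","scene"):print(atz(s,d["xy"],0))
for d in ctrl.pinpoint("lid_hinge","scene"):print(atz(s,d["xy"],120))
E
```

```text
pos [575.2 260.3 225.2] yaw -2.9 tilt 0.00 t 20.6 q6 2.03 w 27.8
shift [-0. -0. -0.]
turn z total (units of 90deg) 0.001 ; deg -0.1
medium wrist 0.81 [320. 260.] [575.5 258.  163. ]
medium scene 0.95 [376. 265.] [583.9 259.9 163. ]
medium scene 0.46 [293. 387.] [939.8 149.3 163. ]
medium_port wrist 0.87 [249. 266.] [583.7 295.8 190. ]
medium_port wrist 0.38 [319. 260.] [585.  258.3 190. ]
medium_port scene 0.9 [369. 246.] [554.5 241.4 190. ]
medium_port scene 0.71 [360. 256.] [591.5 226.5 190. ]
medium_port scene 0.63 [394. 258.] [589.7 296.7 190. ]
lens wrist 0.58 [176. 267.] [585.  334.8 190. ]
lens wrist 0.42 [623. 352.] [519.3  83.6 190. ]
lens scene 0.78 [411. 260.] [590.3 333.4 190. ]
lens scene 0.65 [496. 237.] [476.9 518.  190. ]
small wrist 0.68 [442. 306.] [458.3 130.    0. ]
small wrist 0.18 [480. 301.] [461.7  89.1   0. ]
small wrist 0.15 [284.   1.] [759.  279.6   0. ]
small scene 0.66 [376. 264.] [362.  250.8  -0. ]
small scene 0.64 [323. 285.] [472.3 128.2   0. ]
small_port wrist 0.7 [424. 299.] [477.5 155.   21. ]
small_port wrist 0.61 [477. 299.] [474.8 101.4  21. ]
small_port wrist 0.6 [446. 342.] [426.3 130.2  21. ]
small_port scene 0.97 [337. 281.] [474.6 163.7  21. ]
small_port scene 0.88 [314. 282.] [488.5 105.9  21. ]
small_port scene 0.66 [326. 270.] [434.  129.1  21. ]
case
[ 535.  -242.1    0. ]
[ 537.2 -337.4  120. ]
```

apply_moves([
  [-1,[0,0,0],[0,0,0]],
  [-1,[0,0,0],[0,0,0]],
  [-1,[0,0,0],[0,0,0]],
  [-1,[0,0,0],[0,0,0]],
  [-1,[0,0,0],[0,0,0]],
  [-1,[0,0,0],[0,0,0]],
  [-1,[0,0,0],[0,0,0]],
  [-1,[0,0,0],[0,0,0]],
])

```text
t: 22.28
ee_pos: [575.2, 260.3, 225.2]
orientation: [3.141, -0.081, -0.0]
ft_force: [0.3, 0.3, -3.5]
width: 27.3
grasp_force: 30.0
```

All three ports are shown. I'm pulling back and carrying the body towards the case.

apply_moves([
  [-1,[0.04,0.4,0],[0,0,0]],
  [-1,[0.08,0.8,0],[0,0,0]],
  [-1,[0.08,0.8,0],[0,0,0]],
  [-1,[0.08,0.8,0],[0,0,0]],
  [-1,[0.08,0.8,0],[0,0,0]],
  [-1,[0.08,0.8,0],[0,0,0]],
  [-1,[0.08,0.8,0],[0,0,0]],
  [-1,[0.08,0.8,0],[0,0,0]],
])

```text
t: 23.28
ee_pos: [589.1, -43.2, 225.3]
orientation: [3.14, -0.082, 0.0]
ft_force: [0.9, 0.7, -3.6]
width: 27.4
grasp_force: 30.0
```

apply_moves([
  [-1,[0,0.4,0],[0,0,0]],
  [-1,[0,0,0],[0,0,-0.115]],
  [-1,[0,0,0],[0,0,-0.115]],
  [-1,[0,0,0],[0,0,-0.115]],
  [-1,[0,0,0],[0,0,-0.115]],
  [-1,[0,0,0],[0,0,-0.115]],
  [-1,[0,0,0],[0,0,-0.115]],
  [-1,[0,0,0],[0,0,-0.115]],
])

```text
t: 24.28
ee_pos: [588.2, -60.9, 225.2]
orientation: [-2.576, -1.798, 0.0]
ft_force: [0.5, -0.5, -3.4]
width: 28.0
grasp_force: 30.0
```

apply_moves([
  [-1,[0,0,0],[0,0,-0.115]],
  [-1,[0,0,0],[0,0,-0.115]],
  [-1,[0,0,0],[0,0,0]],
])

```text
t: 24.65
ee_pos: [588.3, -60.8, 225.2]
orientation: [-2.22, -2.223, 0.0]
ft_force: [0.5, -0.0, -3.2]
width: 27.7
grasp_force: 30.0
```

```bash
python3 - <<'E'
from h import *
np.set_printoptions(precision=1,suppress=True)
t=ctrl.get_image("top");s=ctrl.get_image("scene");w=ctrl.get_image("wrist");o=ctrl.get_obs()
for c,im in(("top",t),("scene",s),("wrist",w)):
  for n,z in(("case",0),("lid_hinge",120)):
    for d in ctrl.pinpoint(n,c)[:1]:print(c,n,d["score"],atz(im,d["xy"],z,o))
# rim corners picked in top0 picture
A=[(439,150),(434,280),(514,152),(510,281)]
print([atz(t,p,120)[:2] for p in A])
plan([595,-240,225],90)
m=ctrl.masks_of("medium","scene");print([x["score"] for x in m])
E
```

```text
top case 0.77 [ 529.  -252.4    0. ]
top lid_hinge 0.63 [ 523.5 -342.   120. ]
scene case 0.69 [ 528.  -248.8   -0. ]
[array([ 682.6, -170.6]), array([ 378.9, -158.2]), array([ 678.9, -345.4]), array([ 378.1, -333.4])]
pos [588.6 -60.9 225.2] yaw 90.1 tilt 0.00 t 25.1 q6 -0.13 w 27.6
shift [-3.6  0.1  0. ]
turn z total (units of 90deg) 0.002 ; deg -0.1
[0.88, 0.6, 0.43]
```

apply_moves([
  [-1,[-0.6,0.03,0],[0,0,0]],
  [-1,[-0.8,0.03,0],[0,0,0]],
  [-1,[-0.8,0.03,0],[0,0,0]],
  [-1,[-0.8,0.03,0],[0,0,0]],
  [-1,[-0.58,0,0],[0,0,0]],
  [-1,[0,0,0],[0,0,0]],
  [-1,[0,0,0.5],[0,0,0]],
  [-1,[0,0,0.6],[0,0,0]],
])

```text
t: 26.15
ee_pos: [595.7, -239.1, 170.3]
orientation: [2.217, 2.224, 0.001]
ft_force: [-0.4, 0.0, -3.1]
width: 27.6
grasp_force: 30.0
```

apply_moves([
  [-1,[0,0,0.6],[0,0,0]],
  [-1,[0,0,0.6],[0,0,0]],
  [-1,[0,0,0.4],[0,0,0]],
  [-1,[0,0,0.2],[0,0,0]],
  [-1,[0,0,0.1],[0,0,0]],
  [-1,[0,0,0.06],[0,0,0]],
  [-1,[0,0,0],[0,0,0]],
  [-1,[0,0,0],[0,0,0]],
])

```text
t: 27.15
ee_pos: [595.5, -240.1, 72.8]
orientation: [2.217, 2.224, 0.001]
ft_force: [-0.4, 0.0, -3.6]
width: 27.7
grasp_force: 30.0
```

apply_moves([
  [-1,[0,0,0.04],[0,0,0]],
  [-1,[0,0,0.03],[0,0,0]],
  [-1,[0,0,0.02],[0,0,0]],
  [-1,[0,0,0],[0,0,0]],
])

```text
t: 27.65
ee_pos: [595.1, -239.8, 67.6]
orientation: [-2.218, -2.225, 0.0]
ft_force: [-0.5, 0.2, -1.5]
width: 27.5
grasp_force: 30.0
```

The weight is on the floor, so I'm releasing and lifting.

apply_moves([
  [-0.7,[0,0,0.01],[0,0,0]],
  [0.3,[0,0,0],[0,0,0]],
  [0.3,[0,0,0],[0,0,0]],
  [0.3,[0,0,0],[0,0,0]],
  [0.3,[0,0,0],[0,0,0]],
  [0.3,[0,0,-0.2],[0,0,0]],
  [0.3,[0,0,-0.5],[0,0,0]],
  [0.3,[0,0,-0.6],[0,0,0]],
])

```text
t: 28.65
ee_pos: [594.9, -239.7, 133.0]
orientation: [-2.218, -2.224, 0.0]
ft_force: [0.1, -1.0, 0.0]
width: 56.9
grasp_force: 0.0
```

apply_moves([
  [0.5,[0,0,-0.9],[0,0,0]],
  [1,[0,0,-1],[0,0,0]],
  [1,[0,0,0],[0,0,0]],
])

```text
t: 29.02
ee_pos: [597.7, -240.9, 232.7]
orientation: [2.212, 2.219, 0.005]
ft_force: [-0.3, 0.9, -0.8]
width: 82.4
grasp_force: 0.0
```

```bash
python3 - <<'E'
from h import *
np.set_printoptions(precision=1,suppress=True)
s=ctrl.get_image("scene");t=ctrl.get_image("top");o=ctrl.get_obs();w=ctrl.get_image("wrist")
for n,z in(("medium",5),("small",0),("small_port",21)):
  for c,im in(("scene",s),("top",t),("wrist",w)):
    for d in ctrl.pinpoint(n,c)[:3]:print(n,c,round(d["score"],2),np.round(d["xy"]),atz(im,d["xy"],z,o))
plan([464,130,220],98)
cv2.imwrite("pics/m1.png",w["pixels"])
E
```

```text
medium scene 0.91 [163. 305.] [ 609.4 -241.6    5. ]
medium scene 0.43 [416. 271.] [383.6 356.9   5. ]
medium top 0.85 [458. 191.] [ 602.3 -243.3    5. ]
medium top 0.54 [216. 185.] [611.4 373.4   5. ]
medium top 0.37 [221. 282.] [364.3 357.9   5. ]
medium wrist 0.73 [319. 205.] [ 596.8 -239.1    5. ]
small scene 0.85 [325. 285.] [469.6 132.6   0. ]
small top 0.83 [311. 245.] [461.7 130.5   0. ]
small_port scene 0.76 [325. 269.] [430.2 126.7  21. ]
small_port scene 0.57 [334. 282.] [481.1 155.3  21. ]
small_port top 0.87 [308. 258.] [428.4 135.5  21. ]
small_port top 0.81 [301. 237.] [479.2 154.3  21. ]
small_port top 0.72 [321. 240.] [473.6 103.5  21. ]
pos [ 595.  -239.8  226.7] yaw 90.2 tilt 0.04 t 29.6 q6 -0.40 w 87.4
shift [ 7.4 -2.6  0.1]
turn z total (units of 90deg) -0.087 ; deg 7.8
```

View pics/m1.png

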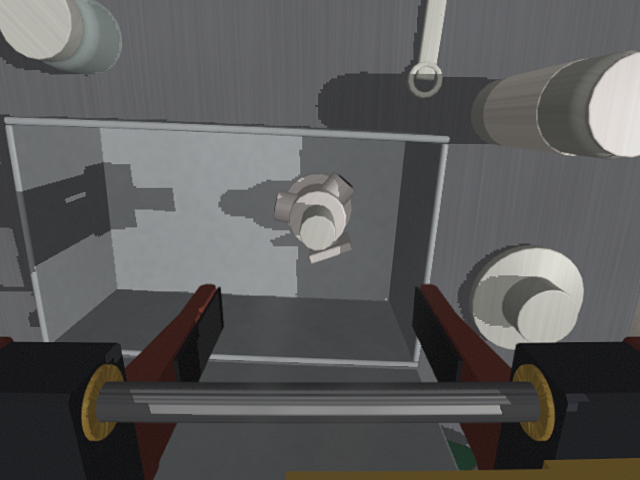

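The medium body stands upright in the case with its neck at (318,235). I'm going to the small body.

apply_moves([
  [1,[0.92,-0.33,0],[0,0,0]],
  [1,[0.92,-0.33,0],[0,0,0]],
  [1,[0.92,-0.33,0],[0,0,0]],
  [1,[0.92,-0.33,0],[0,0,0]],
  [1,[0.92,-0.33,0],[0,0,0]],
  [1,[0.92,-0.33,0],[0,0,0]],
  [1,[0.92,-0.33,0],[0,0,0]],
  [1,[0.92,-0.33,0],[0,0,0]],
])

```text
t: 30.62
ee_pos: [461.5, 129.1, 227.4]
orientation: [2.218, 2.224, 0.001]
ft_force: [0.6, 0.1, 0.4]
width: 87.8
grasp_force: 0.0
```

apply_moves([
  [1,[0,0,0],[0,0,-0.087]],
  [1,[0,0,0],[0,0,0]],
  [1,[0,0,0],[0,0,0]],
])

```text
t: 31.0
ee_pos: [462.2, 127.4, 227.2]
orientation: [2.064, 2.368, 0.0]
ft_force: [0.0, -0.1, -0.1]
width: 88.1
grasp_force: 0.0
```

```bash
python3 - <<'E'
from h import *
np.set_printoptions(precision=1,suppress=True)
o,im=look("small",21);cv2.imwrite("pics/s1.png",im["pixels"])
m=ctrl.masks_of("small","wrist")[0];print(m["bbox"],m["score"])
g=im["pixels"][:,:,:].astype(np.float32)
print("neck pred px",proj(im,[463,130,86],o))
plan([463,130,50],98)
c=cv2.resize(im["pixels"][120:320,220:420],(600,600),interpolation=2);cv2.imwrite("pics/s1c.png",c)
E
```

```text
small 0.84 [318. 200.] [461.  132.3   0. ]
small_port 0.9 [282. 202.] [427.7 129.7  21. ]
small_port 0.73 [325. 240.] [473.   98.3  21. ]
small_port 0.59 [336. 183.] [475.2 155.1  21. ]
[279.1, 173.5, 346.2, 239.2] 0.66
neck pred px [319.6 223.8]
pos [462.2 127.3 227.2] yaw 97.9 tilt 0.00 t 31.2 q6 0.11 w 87.9
shift [0.1 0.  3.5]
turn z total (units of 90deg) -0.001 ; deg 0.1
```

View pics/s1c.png

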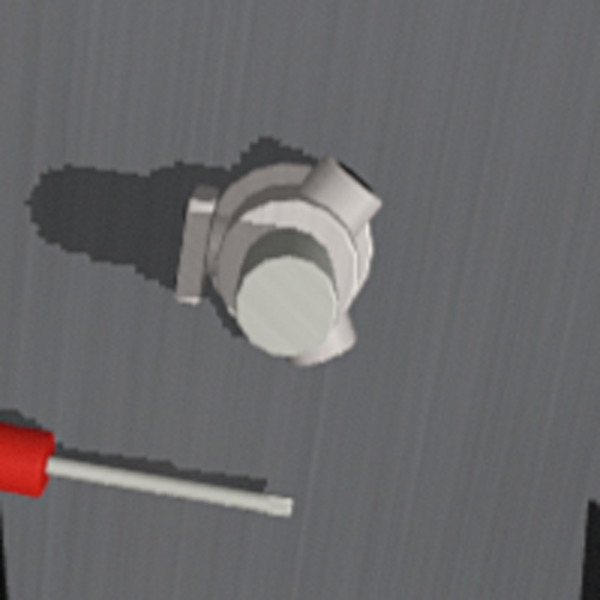

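The small body is at about (460.5, 131), with the neck at crop (286,306). Its flange points at about 179°. I'm descending.

apply_moves([
  [1,[0.07,-0.03,0.6],[0,0,0]],
  [1,[0,0,0.8],[0,0,0]],
  [1,[0,0,0.8],[0,0,0]],
  [1,[0,0,0.8],[0,0,0]],
  [1,[0,0,0.54],[0,0,0]],
  [1,[0,0,0],[0,0,0]],
  [-1,[0,0,0],[0,0,0]],
  [-1,[0,0,0],[0,0,0]],
])

```text
t: 32.2
ee_pos: [461.0, 131.2, 51.4]
orientation: [2.06, 2.37, 0.003]
ft_force: [0.4, -0.4, 0.3]
width: 71.3
grasp_force: 0.0
```

apply_moves([
  [-1,[0,0,0],[0,0,0]],
  [-1,[0,0,0],[0,0,0]],
  [-1,[0,0,0],[0,0,0]],
  [-1,[0,0,0],[0,0,0]],
  [-1,[0,0,0],[0,0,0]],
  [-1,[0,0,0],[0,0,0]],
])

```text
t: 32.95
ee_pos: [460.0, 131.0, 50.2]
orientation: [-2.061, -2.371, 0.0]
ft_force: [-0.7, 0.4, 0.0]
width: 27.3
grasp_force: 30.0
```

apply_moves([
  [-1,[0,0,-0.4],[0,0,0]],
  [-1,[0,0,-0.75],[0,0,0]],
  [-1,[0,0,-0.8],[0,0,0]],
  [-1,[0,0,-0.8],[0,0,0]],
  [-1,[0,0,-0.63],[0,0,0]],
  [-1,[0,0,0],[0,0,0.113]],
  [-1,[0,0,0],[0,0,0.113]],
  [-1,[0,0,0],[0,0,0.113]],
])

```text
t: 33.95
ee_pos: [459.6, 130.9, 218.9]
orientation: [-2.617, -1.738, 0.001]
ft_force: [0.2, 0.2, -3.1]
width: 27.8
grasp_force: 30.0
```

apply_moves([
  [-1,[0,0,0],[0,0,0.113]],
  [-1,[0,0,0],[0,0,0.113]],
  [-1,[0,0,0],[0,0,0.113]],
  [-1,[0,0,0],[0,0,0.113]],
  [-1,[0,0,0],[0,0,0.113]],
  [-1,[0,0,0],[0,0,0.113]],
  [-1,[0,0,0],[0,0,0.113]],
  [-1,[0,0,0],[0,0,0]],
])

```text
t: 34.95
ee_pos: [459.6, 130.9, 218.8]
orientation: [3.14, -0.099, -0.001]
ft_force: [0.1, 1.0, -2.7]
width: 27.8
grasp_force: 30.0
```

apply_moves([
  [-1,[0.4,-0.5,0],[0,0,0]],
  [-1,[0.6,-0.7,0],[0,0,0]],
  [-1,[0.6,-0.7,0],[0,0,0]],
  [-1,[0.4,-0.57,0],[0,0,0]],
  [-1,[0,0,0],[0,0,0]],
  [-1,[0,0,0],[0,0,0]],
])

```text
t: 35.7
ee_pos: [566.8, 247.3, 218.5]
orientation: [3.139, -0.098, -0.003]
ft_force: [0.1, -0.5, -1.8]
width: 27.7
grasp_force: 30.0
```

```bash
python3 - <<'E'
from h import *
np.set_printoptions(precision=1,suppress=True)
plan([572.5,267,219],-4)
o=ctrl.get_obs();w=ctrl.get_image("wrist");s=ctrl.get_image("scene");t=ctrl.get_image("top")
for n,z in(("small",169),("small_port",190),("lens",190)):
  for c,im in(("wrist",w),("scene",s),("top",t)):
    for d in ctrl.pinpoint(n,c)[:3]:
      p=atz(im,d["xy"],z,o);r=p-o["ee_pos"];print(n,c,round(d["score"],2),np.round(d["xy"]),p,"hdg %.0f r %.0f"%(np.degrees(np.arctan2(r[1],r[0])),np.hypot(r[0],r[1])))
f=lambda a:cv2.resize(np.clip(a*1.5,0,255).astype(np.uint8),(400,400),interpolation=2)
cv2.imwrite("pics/p4.png",np.hstack([cv2.resize(w["pixels"],(400,400)),f(s["pixels"][220:310,345:435])]))
E
```

```text
pos [566.8 247.3 218.5] yaw -3.6 tilt 0.11 t 35.7 q6 2.03 w 27.7
shift [ 0.1 -0.4 -0. ]
turn z total (units of 90deg) 0.005 ; deg -0.4
small wrist 0.8 [320. 263.] [569.8 245.  169. ] hdg -37 r 4
small scene 0.59 [370. 260.] [576.  245.8 169. ] hdg -9 r 9
small top 0.46 [258. 197.] [563.  245.5 169. ] hdg -156 r 4
small_port wrist 0.78 [359. 236.] [590.5 223.9 190. ] hdg -45 r 33
small_port wrist 0.77 [257. 272.] [574.3 277.4 190. ] hdg 76 r 31
small_port scene 0.88 [384. 254.] [575.8 275.6 190. ] hdg 72 r 30
small_port scene 0.82 [361. 256.] [591.3 227.3 190. ] hdg -39 r 32
small_port top 0.53 [260. 208.] [535.3 240.  190. ] hdg -167 r 32
small_port top 0.51 [243. 192.] [570.5 276.7 190. ] hdg 83 r 30
lens wrist 0.62 [147. 259.] [585.1 333.  190. ] hdg 78 r 88
lens scene 0.95 [497. 235.] [469.3 520.5 190. ] hdg 110 r 290
lens scene 0.81 [389. 173.] [211.5 266.2 190. ] hdg 177 r 356
lens scene 0.61 [410. 260.] [590.3 330.5 190. ] hdg 74 r 87
lens top 0.78 [129. 237.] [470.4 527.  190. ] hdg 109 r 296
lens top 0.66 [251. 363.] [198.9 254.  190. ] hdg 179 r 368
lens top 0.15 [257. 192.] [571.6 245.4 190. ] hdg -22 r 5
```

View pics/p4.png

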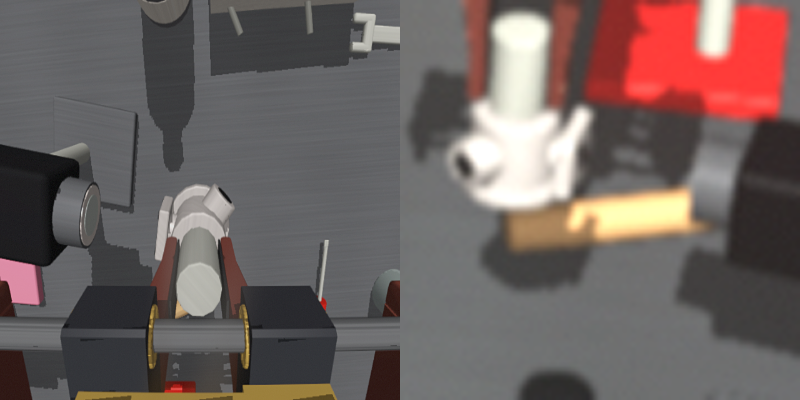

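The flange plate at (163,228) faces the lens at (90,213), with a heading of about 76°. I'm moving in and holding.

apply_moves([
  [-1,[0.02,-0.15,0],[0,0,0]],
  [-1,[0.03,-0.15,0],[0,0,0]],
  [-1,[0.02,-0.09,0],[0,0,0]],
  [-1,[0,0,0],[0,0,0]],
  [-1,[0,0,0],[0,0,0]],
  [-1,[0,0,0],[0,0,0]],
  [-1,[0,0,0],[0,0,0]],
  [-1,[0,0,0],[0,0,0]],
])

```text
t: 37.3
ee_pos: [572.5, 266.9, 219.2]
orientation: [-3.14, 0.101, -0.0]
ft_force: [0.1, -0.3, -2.1]
width: 27.3
grasp_force: 30.0
```

apply_moves([
  [-1,[0,0,0],[0,0,0]],
  [-1,[0,0,0],[0,0,0]],
  [-1,[0,0,0],[0,0,0]],
  [-1,[0,0,0],[0,0,0]],
  [-1,[0,0,0],[0,0,0]],
  [-1,[0,0,0],[0,0,0]],
  [-1,[0,0,0],[0,0,0]],
  [-1,[0,0,0],[0,0,0]],
])

```text
t: 38.3
ee_pos: [572.5, 267.0, 219.2]
orientation: [-3.14, 0.101, -0.0]
ft_force: [-0.2, 0.0, -2.2]
width: 27.5
grasp_force: 30.0
```

```bash
cat > c.py <<'E'
from h import *
import sys
np.set_printoptions(precision=1,suppress=True)
plan([572.5,267,219],float(sys.argv[1]))
o=ctrl.get_obs();w=ctrl.get_image("wrist");s=ctrl.get_image("scene")
for n,z in(("small_port",190),("lens",190)):
  for c,im in(("wrist",w),("scene",s)):
    for d in ctrl.pinpoint(n,c)[:3]:
      p=atz(im,d["xy"],z,o);r=p-o["ee_pos"];print(n,c,round(d["score"],2),p,"hdg %.0f r %.0f"%(np.degrees(np.arctan2(r[1],r[0])),np.hypot(r[0],r[1])))
E
python3 c.py -4
```

```text
pos [572.5 267.  219.2] yaw -3.7 tilt 0.00 t 38.3 q6 2.05 w 27.5
shift [-0.  0.  0.]
turn z total (units of 90deg) 0.003 ; deg -0.3
small_port wrist 0.95 [580.2 295.3 190. ] hdg 75 r 29
small_port wrist 0.8 [596.9 245.2 190. ] hdg -42 r 33
small_port wrist 0.75 [580.4 265.1 190. ] hdg -14 r 8
small_port scene 0.75 [596.7 251.7 190. ] hdg -32 r 29
small_port scene 0.66 [584.4 303.1 190. ] hdg 72 r 38
lens wrist 0.58 [586.2 335.1 190. ] hdg 79 r 69
lens scene 0.96 [602.6 330.8 190. ] hdg 65 r 71
lens scene 0.76 [460.8 518.7 190. ] hdg 114 r 275
```

apply_moves([
  [-1,[0,0,0],[0,0,-0.111]],
  [-1,[0,0,0],[0,0,-0.111]],
  [-1,[0,0,0],[0,0,-0.111]],
  [-1,[0,0,0],[0,0,-0.111]],
  [-1,[0,0,0],[0,0,-0.111]],
  [-1,[0,0,0],[0,0,-0.111]],
  [-1,[0,0,0],[0,0,-0.111]],
  [-1,[0,0,0],[0,0,-0.111]],
])

```text
t: 39.6
ee_pos: [572.5, 267.0, 219.2]
orientation: [2.466, 1.946, 0.0]
ft_force: [-0.0, 0.1, -2.2]
width: 27.4
grasp_force: 30.0
```

apply_moves([
  [-1,[0,0,0],[0,0,-0.111]],
  [-1,[0,0,0],[0,0,-0.111]],
  [-1,[0,0,0],[0,0,-0.111]],
  [-1,[0,0,0],[0,0,-0.111]],
  [-1,[0,0,0],[0,0,-0.111]],
  [-1,[0,0,0],[0,0,-0.111]],
  [-1,[0,0,0],[0,0,-0.111]],
  [-1,[0,0,0],[0,0,-0.111]],
])

```text
t: 40.6
ee_pos: [572.5, 267.0, 219.2]
orientation: [0.64, 3.076, 0.0]
ft_force: [-0.2, -0.7, -1.7]
width: 27.5
grasp_force: 30.0
```

apply_moves([
  [-1,[0,0,0],[0,0,-0.111]],
  [-1,[0,0,0],[0,0,-0.111]],
  [-1,[0,0,0],[0,0,-0.111]],
  [-1,[0,0,0],[0,0,-0.111]],
  [-1,[0,0,0],[0,0,-0.111]],
  [-1,[0,0,0],[0,0,-0.111]],
  [-1,[0,0,0],[0,0,-0.111]],
  [-1,[0,0,0],[0,0,-0.111]],
])

```text
t: 41.6
ee_pos: [572.6, 267.0, 219.2]
orientation: [1.484, -2.769, 0.0]
ft_force: [-0.5, -0.1, -1.7]
width: 28.2
grasp_force: 30.0
```

apply_moves([
  [-1,[0,0,0],[0,0,0]],
  [-1,[0,0,0],[0,0,0]],
  [-1,[0,0,0],[0,0,0]],
  [-1,[0,0,0],[0,0,0]],
  [-1,[0,0,0],[0,0,0]],
  [-1,[0,0,0],[0,0,0]],
  [-1,[0,0,0],[0,0,0]],
  [-1,[0,0,0],[0,0,0]],
])

```text
t: 42.6
ee_pos: [572.5, 267.0, 219.2]
orientation: [-1.476, 2.773, -0.0]
ft_force: [0.7, 0.1, -2.0]
width: 27.7
grasp_force: 30.0
```

```bash
python3 c.py 236.3
```

```text
pos [572.5 267.  219.2] yaw -123.9 tilt 0.00 t 42.6 q6 -2.13 w 27.7
shift [0. 0. 0.]
turn z total (units of 90deg) -0.003 ; deg 0.2
small_port wrist 0.89 [540.3 255.7 190. ] hdg -161 r 34
small_port wrist 0.67 [595.4 243.6 190. ] hdg -46 r 33
small_port scene 0.8 [579.3 301.2 190. ] hdg 79 r 35
small_port scene 0.78 [597.1 246.3 190. ] hdg -40 r 32
small_port scene 0.72 [539.  258.2 190. ] hdg -165 r 35
lens wrist 0.83 [585.9 333.5 190. ] hdg 79 r 68
lens scene 0.64 [464.3 519.4 190. ] hdg 113 r 275
lens scene 0.58 [587.3 334.6 190. ] hdg 78 r 69
```

Held for about a second and aligned at about 77°. Next is port 3, a turn of -120°.

apply_moves([
  [-1,[0,0,0],[0,0,0]],
  [-1,[0,0,0],[0,0,0.111]],
  [-1,[0,0,0],[0,0,0.111]],
  [-1,[0,0,0],[0,0,0.111]],
  [-1,[0,0,0],[0,0,0.111]],
  [-1,[0,0,0],[0,0,0.111]],
  [-1,[0,0,0],[0,0,0.111]],
  [-1,[0,0,0],[0,0,0.111]],
])

```text
t: 43.9
ee_pos: [572.5, 267.0, 219.2]
orientation: [-0.388, -3.118, -0.0]
ft_force: [-0.5, 0.5, -2.2]
width: 27.5
grasp_force: 30.0
```

apply_moves([
  [-1,[0,0,0],[0,0,0.111]],
  [-1,[0,0,0],[0,0,0.111]],
  [-1,[0,0,0],[0,0,0.111]],
  [-1,[0,0,0],[0,0,0.111]],
  [-1,[0,0,0],[0,0,0.112]],
  [-1,[0,0,0],[0,0,0]],
  [-1,[0,0,0],[0,0,0]],
  [-1,[0,0,0],[0,0,0]],
])

```text
t: 44.9
ee_pos: [572.5, 267.0, 219.2]
orientation: [-1.66, -2.667, 0.0]
ft_force: [-0.1, 0.4, -2.8]
width: 27.2
grasp_force: 30.0
```

apply_moves([
  [-1,[0,0,0],[0,0,0]],
  [-1,[0,0,0],[0,0,0]],
  [-1,[0,0,0],[0,0,0]],
  [-1,[0,0,0],[0,0,0]],
  [-1,[0,0,0],[0,0,0]],
  [-1,[0,0,0],[0,0,0]],
  [-1,[0,0,0],[0,0,0]],
  [-1,[0,0,0],[0,0,0]],
])

```text
t: 45.9
ee_pos: [572.5, 267.1, 219.2]
orientation: [1.662, 2.666, -0.0]
ft_force: [-0.0, 0.5, -2.3]
width: 27.5
grasp_force: 30.0
```

```bash
python3 c.py 116.3; python3 -c "
from h import *
for c in('top','scene'):
  im=ctrl.get_image(c)
  for d in ctrl.pinpoint('medium',c):print(c,d['score'],atz(im,d['xy'],5))
plan([580,0,219],90)"
```

```text
pos [572.5 267.1 219.2] yaw 116.1 tilt 0.00 t 45.9 q6 -0.04 w 27.5
shift [-0. -0.  0.]
turn z total (units of 90deg) -0.002 ; deg 0.2
small_port wrist 0.92 [540.3 257.2 190. ] hdg -163 r 34
small_port wrist 0.82 [579.5 297.7 190. ] hdg 77 r 31
small_port scene 0.85 [609.7 244.8 190. ] hdg -31 r 43
small_port scene 0.71 [587.8 297.4 190. ] hdg 63 r 34
small_port scene 0.63 [545.5 258.5 190. ] hdg -162 r 28
lens wrist 0.56 [584.5 334.8 190. ] hdg 80 r 69
lens scene 0.92 [590.8 334.5 190. ] hdg 75 r 70
lens scene 0.89 [465.5 522.2 190. ] hdg 113 r 277
lens scene 0.69 [198.6 260.7 190. ] hdg -179 r 374
top 0.95 [ 602.0656117 -245.327778     5.       ]
top 0.65 [ 628.25324819 -216.20398968    5.        ]
scene 0.88 [ 595.53090081 -242.76611497    5.        ]
scene 0.23 [ 526.40401084 -248.08243141    5.        ]
pos [572.5 267.  219.2] yaw 116.1 tilt 0.00 t 46.4 q6 -0.04 w 27.9
shift [-4.862e+00 -2.215e+00  4.000e-03]
turn z total (units of 90deg) 0.290 ; deg -26.1
```

All ports are shown. I'm carrying the small body to the case at about (468,-238).

apply_moves([
  [-1,[-0.4,-0.25,0],[0,0,0]],
  [-1,[-0.7,-0.43,0],[0,0,0]],
  [-1,[-0.75,-0.46,0],[0,0,0]],
  [-1,[-0.75,-0.46,0],[0,0,0]],
  [-1,[-0.75,-0.46,0],[0,0,0]],
  [-1,[-0.75,-0.46,0],[0,0,0]],
  [-1,[-0.75,-0.46,0],[0,0,0]],
  [-1,[-0.75,-0.46,0],[0,0,0]],
])

```text
t: 47.4
ee_pos: [540.2, -62.4, 219.3]
orientation: [1.663, 2.665, -0.0]
ft_force: [0.2, 0.5, -2.0]
width: 27.6
grasp_force: 30.0
```

apply_moves([
  [-1,[0,0,0],[0,0,0.097]],
  [-1,[0,0,0],[0,0,0.097]],
  [-1,[0,0,0],[0,0,0.096]],
  [-1,[-0.71,-0.29,0],[0,0,0]],
  [-1,[-0.71,-0.29,0],[0,0,0]],
  [-1,[-0.71,-0.29,0],[0,0,0]],
  [-1,[-0.71,-0.29,0],[0,0,0]],
  [-1,[0,0,0],[0,0,0]],
])

```text
t: 48.4
ee_pos: [481.5, -204.5, 219.3]
orientation: [2.226, 2.217, -0.001]
ft_force: [-0.1, 0.9, -1.7]
width: 27.7
grasp_force: 30.0
```

```bash
python3 -c "
from h import *
plan([468,-238,55.2],90)"
```

```text
pos [ 481.5 -204.5  219.3] yaw 89.8 tilt 0.03 t 48.4 q6 -0.42 w 27.7
shift [-0.67  -0.267  3.282]
turn z total (units of 90deg) -0.002 ; deg 0.2
```

apply_moves([
  [-1,[-0.67,-0.27,0],[0,0,0]],
  [-1,[0,0,0],[0,0,0]],
  [-1,[0,0,0.5],[0,0,0]],
  [-1,[0,0,0.7],[0,0,0]],
  [-1,[0,0,0.7],[0,0,0]],
  [-1,[0,0,0.6],[0,0,0]],
  [-1,[0,0,0.4],[0,0,0]],
  [-1,[0,0,0.2],[0,0,0]],
])

```text
t: 49.4
ee_pos: [469.4, -234.5, 63.2]
orientation: [-2.22, -2.221, 0.0]
ft_force: [0.1, -0.1, -1.2]
width: 28.0
grasp_force: 30.0
```

apply_moves([
  [-1,[0,0,0.06],[0,0,0]],
  [-1,[0,0,0.04],[0,0,0]],
  [-1,[0,0,0.03],[0,0,0]],
  [-1,[0,0,0.03],[0,0,0]],
  [-1,[0,0,0],[0,0,0]],
  [-1,[0,0,0],[0,0,0]],
])

```text
t: 50.15
ee_pos: [469.8, -235.6, 56.3]
orientation: [2.221, 2.221, 0.0]
ft_force: [-1.0, 0.5, -1.8]
width: 27.9
grasp_force: 30.0
```

apply_moves([
  [-1,[0,0,0.02],[0,0,0]],
  [-1,[0,0,0.015],[0,0,0]],
  [-1,[0,0,0],[0,0,0]],
])

```text
t: 50.52
ee_pos: [469.8, -235.7, 55.1]
orientation: [2.221, 2.221, 0.0]
ft_force: [-2.7, 0.9, 7.4]
width: 27.4
grasp_force: 30.0
```

It's in contact with the floor, so I'm releasing and rising above the lid.

apply_moves([
  [-0.7,[0,0,0],[0,0,0]],
  [0.3,[0,0,0],[0,0,0]],
  [0.3,[0,0,0],[0,0,0]],
  [0.3,[0,0,0],[0,0,0]],
  [0.3,[0,0,0],[0,0,0]],
  [0.3,[0,0,-0.2],[0,0,0]],
  [0.3,[0,0,-0.6],[0,0,0]],
  [0.3,[0,0,-0.8],[0,0,0]],
])

```text
t: 51.52
ee_pos: [469.2, -235.3, 135.2]
orientation: [-2.22, -2.22, 0.001]
ft_force: [0.4, -1.0, -0.2]
width: 57.1
grasp_force: 0.0
```

apply_moves([
  [0.3,[0,0,-1],[0,0,0]],
  [-1,[0,0,-1],[0,0,0]],
  [-1,[0,0,-1],[0,0,0]],
  [-1,[0,0,-1],[0,0,0]],
  [-1,[0,0,-0.8],[0,0,0]],
  [-1,[0,0,0],[0,0,0]],
])

```text
t: 52.28
ee_pos: [470.9, -236.2, 378.6]
orientation: [2.217, 2.216, 0.003]
ft_force: [1.0, -0.3, 0.2]
width: 10.5
grasp_force: 0.0
```

```bash
python3 - <<'E'
from h import *
np.set_printoptions(precision=1,suppress=True)
s=ctrl.get_image("scene");t=ctrl.get_image("top");o=ctrl.get_obs();w=ctrl.get_image("wrist")
for n,z in(("medium",5),("small",5),("lid_hinge",120)):
  for c,im in(("scene",s),("top",t),("wrist",w)):
    for d in ctrl.pinpoint(n,c)[:2]:print(n,c,round(d["score"],2),np.round(d["xy"]),atz(im,d["xy"],z,o))
plan([480,-410,380],90)
# lid top edge in top0: (547,137)-(543,284)
print(atz(t,(547,137),300),atz(t,(543,284),300), atz(t,(558,212),270))
cv2.imwrite("pics/e1.png",np.hstack([cv2.resize(w["pixels"],(400,300)),cv2.resize(s["pixels"][140:335,60:320],(400,300),interpolation=2)]))
E
```

```text
medium scene 0.69 [164. 303.] [ 602.1 -242.2    5. ]
medium top 0.89 [460. 191.] [ 600.3 -247.1    5. ]
medium wrist 0.55 [413. 188.] [ 599.4 -240.3    5. ]
small scene 0.78 [186. 272.] [ 476.  -233.2    5. ]
small scene 0.52 [374. 380.] [764.9 277.4   5. ]
small top 0.85 [454. 242.] [ 471.3 -231.6    5. ]
small wrist 0.69 [319. 181.] [ 470.9 -231.9    5. ]
lid_hinge scene 0.97 [126. 245.] [ 535.5 -346.3  120. ]
lid_hinge scene 0.43 [410. 260.] [495.5 335.1 120. ]
lid_hinge wrist 0.8 [366. 290.] [ 524.6 -341.1  120. ]
pos [ 469.7 -235.6  374.1] yaw 90.0 tilt 0.04 t 52.9 q6 -0.49 w 0.6
shift [-3.5  0.2 -0.1]
turn z total (units of 90deg) -0.000 ; deg 0.0
[ 673.  -347.8  300. ] [ 379.3 -336.3  300. ] [ 525.1 -380.8  270. ]
```

View pics/e1.png

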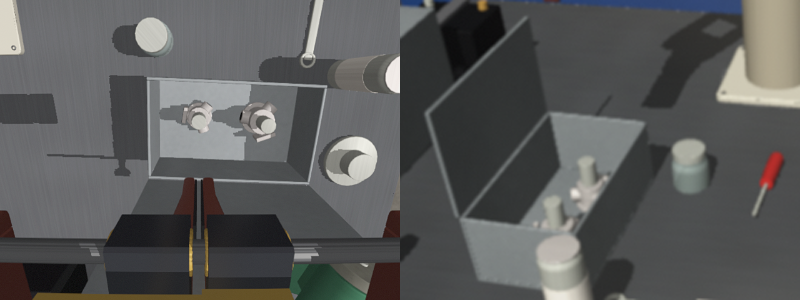

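Both bodies stand upright in the case, and the lid stands upright with its hinge at y≈-342. I'm passing over the lid to its outer side, off the knob.

apply_moves([
  [-1,[-0.7,0.02,0],[0,0,0]],
  [-1,[-0.7,0.02,0],[0,0,0]],
  [-1,[-0.7,0.02,0],[0,0,0]],
  [-1,[-0.7,0.02,0],[0,0,0]],
  [-1,[-0.6,0.02,0],[0,0,0]],
  [-1,[0,0,0.8],[0,0,0]],
  [-1,[0,0,0.8],[0,0,0]],
  [-1,[0,0,0.68],[0,0,0]],
])

```text
t: 53.88
ee_pos: [474.4, -405.5, 258.7]
orientation: [-2.221, -2.22, 0.0]
ft_force: [1.1, 0.3, -0.5]
width: 0.7
grasp_force: 0.0
```

apply_moves([
  [-1,[0.3,0,0],[0,0,0]],
  [-1,[0.3,0,0],[0,0,0]],
  [-1,[0.2,0,0],[0,0,0]],
  [-1,[0.2,0,0],[0,0,0]],
  [-1,[0,0,0],[0,0,0]],
])

```text
t: 54.5
ee_pos: [475.1, -355.0, 261.4]
orientation: [2.219, 2.221, 0.0]
ft_force: [0.7, -0.6, 0.0]
width: 0.5
grasp_force: 0.0
```

apply_moves([
  [-1,[0.34,0,0.03],[0,0,0]],
  [-1,[0.34,0,0.03],[0,0,0]],
  [-1,[0.35,0,0.13],[0,0,0]],
  [-1,[0.35,0,0.13],[0,0,0]],
  [-1,[0.3,0,0.21],[0,0,0]],
  [-1,[0.3,0,0.21],[0,0,0]],
  [-1,[0,0,0],[0,0,0]],
])

```text
t: 55.38
ee_pos: [473.7, -254.7, 221.9]
orientation: [-2.217, -2.22, 0.001]
ft_force: [0.3, -0.5, 0.5]
width: 0.7
grasp_force: 0.0
```

apply_moves([
  [-1,[0.23,0,0.28],[0,0,0]],
  [-1,[0.23,0,0.28],[0,0,0]],
  [-1,[0.16,0,0.33],[0,0,0]],
  [-1,[0.16,0,0.33],[0,0,0]],
  [-1,[0,0,0],[0,0,0]],
])

```text
t: 56.0
ee_pos: [473.2, -216.2, 160.5]
orientation: [-2.218, -2.219, 0.002]
ft_force: [0.9, 0.0, 0.5]
width: 0.7
grasp_force: 0.0
```

```bash
python3 - <<'E'
from h import *
np.set_printoptions(precision=1,suppress=True)
plan([474,-212,126],90);print(ctrl.get_obs()["ft_force"])
t=ctrl.get_image("top");s=ctrl.get_image("scene")
for c in("top","scene"):
    for d in ctrl.masks_of("case",c)[:1]:print(c,d["score"],d["bbox"])
    for n in("medium","small"):print(n,[(round(d["score"],2),np.round(d["xy"])) for d in ctrl.pinpoint(n,c)[:2]])
# mean colour change where the upright lid was in the scene picture
a=cv2.imread("pics/scene0.png").astype(int);print(np.abs(a-s["pixels"])[180:240,95:145].mean(),np.abs(a-s["pixels"])[300:330,400:440].mean())
E
```

```text
pos [ 473.2 -216.2  160.5] yaw 90.0 tilt 0.25 t 56.0 q6 -0.45 w 0.7
shift [0.1 0.  0.7]
turn z total (units of 90deg) 0.000 ; deg -0.0
[0.9 0.  0.5]
top 0.68 [427.8, 147.9, 517.9, 277.1]
medium []
small []
scene 0.8 [98.4, 203.9, 225.2, 329.1]
medium [(0.6, array([164., 303.])), (0.56, array([172., 268.]))]
small [(0.78, array([185., 276.]))]
24.908 1.8063888888888888
```

The lid has come down with the finger. I'm pressing it shut.

apply_moves([
  [-1,[0.05,0,0.3],[0,0,0]],
  [-1,[0.05,0,0.2],[0,0,0]],
  [-1,[0,0,0.1],[0,0,0]],
  [-1,[0,0,0.05],[0,0,0]],
  [-1,[0,0,0],[0,0,0]],
])

```text
t: 57.02
ee_pos: [474.6, -212.5, 129.7]
orientation: [-2.221, -2.221, 0.0]
ft_force: [-1.0, 0.7, -0.7]
width: 0.1
grasp_force: 0.0
```

apply_moves([
  [-1,[0,0,0.04],[0,0,0]],
  [-1,[0,0,0.03],[0,0,0]],
  [-1,[0,0,0.03],[0,0,0]],
  [-1,[0,0,0],[0,0,0]],
])

```text
t: 57.52
ee_pos: [475.0, -212.7, 126.7]
orientation: [2.221, 2.221, 0.0]
ft_force: [-5.2, 3.6, 18.1]
width: 0.6
grasp_force: 9.4
```

It's firm at z≈126 with 18 N, which means the lid is down on the rim. I'm lifting away and checking.

apply_moves([
  [-1,[0,0,-0.4],[0,0,0]],
  [-1,[0,0,-0.8],[0,0,0]],
  [-1,[0,0,-1],[0,0,0]],
  [-1,[0,0,-1],[0,0,0]],
  [-1,[0,0,-1],[0,0,0]],
  [-1,[0,0,0],[0,0,0]],
  [-1,[0,0,0],[0,0,0]],
])

```text
t: 58.4
ee_pos: [474.3, -212.4, 334.3]
orientation: [-2.221, -2.221, 0.0]
ft_force: [-0.3, 0.1, -0.9]
width: 0.5
grasp_force: 0.0
```

```bash
python3 - <<'E'
from h import *
s=ctrl.get_image("scene");o=ctrl.get_obs();w=ctrl.get_image("wrist");print(o["ft_force"],o["ee_pos"],o["t"])
cv2.imwrite("pics/f1.png",np.hstack([cv2.resize(w["pixels"],(400,300)),cv2.resize(s["pixels"][140:335,60:320],(400,300),interpolation=2)]))
E
```

```text
[-0.11863289 -0.23792802 -0.39969618] [ 473.96814796 -212.2372593   333.60726111] 58.45
```

View pics/f1.png

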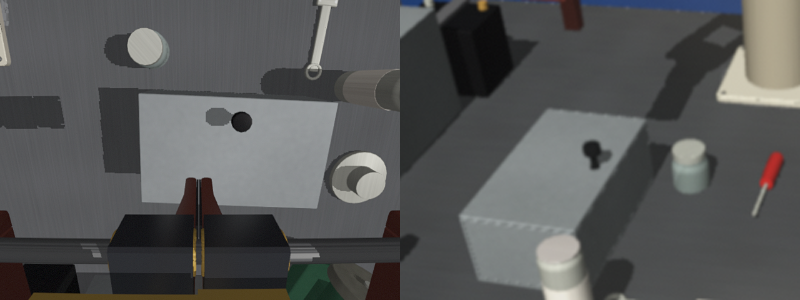

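The lid lies flat on the case with its knob at (592,148) in the scene crop, and the gripper is clear of everything. I'm handing in.

```bash
python3 -c "
from workcell import ctrl
print(ctrl.close_job())"
```

```text
the job is handed in; nothing more can be done
None
```

Job handed in after about 58 s on the robot's clock (the hand-in gave no verdict): only the medium and small bodies were on the bench, I showed all three ports of each to the lens in order, both stood upright in the case when last seen, and the lid is shut.

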